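# Leak-test a batch of specimen vials under the pump hood

## Task

Leak-test the small red-lidded vials on the cart: open the tester's clear hood, stand every small vial upright on the floor inside, and lower the hood gently until it is fully shut. Then give the pump two full strokes, each time pressing the blue plunger right down to its stop and letting it spring all the way up. Finally open the hood again and leave it standing fully open, with all the vials moved upright into the steel tray and the big jars left where they are.

Things in the scene. Friction and masses are not known exactly. Their poses are not given: they have to be found in the camera images.
- tester: leak tester, fixed: low white open box, 132 mm (x) by 182 mm (y), 6 mm walls 35 mm high; a grey block 33 mm high fills the rear half inside and leaves a channel in front (see chamber_floor). At its -y side a hand pump with a blue plunger (head 42 mm across, 125 mm high), axis at x +25, y -124 mm, on a foot 12 mm high from y -154 to -90 mm. Origin on the cart under the middle of the box; z up, x from the hood's bar towards its hinge
- chamber_floor (a point): middle of the floor of the channel in the tester in which the vials stand, 8 mm above the cart (x -29 mm in the tester's frame); the channel is 62 mm wide (tester x) and 170 mm long (tester y); axes as tester
- hood (a joint): angle of the tester's clear hood, rad: 0 = shut on the walls, 1.9 = leaning back fully open (its stop). Friction hinge: the hood stays at whatever angle it is left; about 3 N at the bar moves it. 55 mm deep, its flat top 90 mm above the cart when shut. Open it to about 1.85, so that a wide gripper body clears it; it then stands about 0.22 m high behind the channel
- hood_hinge (a point): middle of the hood's hinge line, which runs along the tester's y at 35 mm height, 71 mm behind the middle of the tester; axes as tester
- hood_bar (a point): middle of the red round handle bar in front of the hood: 12 mm thick, along the tester's y, 76 mm free between its two black arms, 40 mm clear of the hood's front face; with the hood shut it lies 178 mm in front of the hinge line and 30 mm above it, and it turns with the hood about the hinge; nothing above it
- plunger (a joint): travel of the pump's plunger, m: 0 = up, 0.025 = fully down on its stop; a spring pushes it up with 4 N at the top and 11 N at the stop
- plunger_top (a point): centre of the top of the plunger's blue round head, 42 mm across; 125 mm above the cart when up, and it moves straight down
- tray: steel tray for the tested vials, fixed on the cart, 180 mm (its x) by 92 mm (its y), walls 3 mm thick and 15 mm high, inner floor 3 mm above the cart; origin on the cart under its middle, z up
- vial_1_mid (a point): screw-lid specimen vial, white body with a red lid, 42 mm across the body, 46 mm across the lid, 73 mm tall, 45 g, standing upright; this point is its centre, 36 mm above its foot; its z axis points up through the lid. Its solid body is a cylinder 42 mm across up to 59 mm above the foot, so grip it below that height. Absent (None) in some runs
- vial_2_mid (a point): screw-lid specimen vial, white body with a red lid, 42 mm across the body, 46 mm across the lid, 73 mm tall, 45 g, standing upright; this point is its centre, 36 mm above its foot; its z axis points up through the lid. Its solid body is a cylinder 42 mm across up to 59 mm above the foot, so grip it below that height. Absent (None) in some runs
- vial_3_mid (a point): screw-lid specimen vial, white body with a red lid, 42 mm across the body, 46 mm across the lid, 73 mm tall, 45 g, standing upright; this point is its centre, 36 mm above its foot; its z axis points up through the lid. Its solid body is a cylinder 42 mm across up to 59 mm above the foot, so grip it below that height. Absent (None) in some runs
- vial_4_mid (a point): screw-lid specimen vial, white body with a red lid, 42 mm across the body, 46 mm across the lid, 73 mm tall, 45 g, standing upright; this point is its centre, 36 mm above its foot; its z axis points up through the lid. Its solid body is a cylinder 42 mm across up to 59 mm above the foot, so grip it below that height. Absent (None) in some runs
- big_jar_1_mid (a point): big specimen jar, white with a red lid, 66 mm across, 84 mm tall: a bystander, leave it standing; this point is its centre, 42 mm above its foot
- big_jar_2_mid (a point): big specimen jar, white with a red lid, 66 mm across, 84 mm tall: a bystander, leave it standing; this point is its centre, 42 mm above its foot
Mind the look-alikes: they are no part of the job. Leave any purple look-alike of the part that bears vial_4_mid alone.

How it is judged:
By the outcome, as a careful person would: the job done as asked, in the order asked, and still so for the second after the job is handed in, with the robot touching nothing.
Of vial_1, vial_2, vial_3, vial_4 only 2 to 3 are there at a start; the rules pass over those that are not, and their reading is None.
At some moment in a run one of vial_1, vial_2, vial_3, vial_4 may be knocked a few centimetres aside while the robot is not near it.
It also fails if it takes over 210 s, if anything falls off the work surface, if the arm or the gripper's body presses on something with over 40 N, if the wrist force passes 120 N, or if a joint passes its speed limit or range.

## Robot

A 7-joint arm with a two-finger parallel gripper is mounted at the origin on a cart in front of the work surface, level with it; the furniture and walls round the work are solid. World frame = base frame: x ahead of the robot, y to its left, z up, the work surface at z = 0. Lengths are in m, angles in rad, forces in N, time in s.
With the tool pointing down it reaches from about 0.4 to 0.85 m from the base axis. Payload 4.5 kg.
Tool frame: the origin (TCP) lies between the finger pads; the fingertips stand r.tip_reach ahead of it and the grasp point (between the pads) lies 11 mm behind it (r.tip_reach is the distance from the TCP to the fingertips, in m); z points along the fingers, y is the line along which they close (so a half turn about z gives the same grasp; the last joint's range is limited). The gripper opens to 88 mm and grips with 3 to 60 N. Pads are 18 mm wide; open, the fingers measure 123 mm over their backs; the gripper's body (75 mm by 187 mm) begins 45 mm behind the grasp point.
Start: joints at [1.185, 0.689, -0.195, 1.565, 0.157, 0.902, -0.215], TCP at [0.255, -0.571, 0.247] pointing down, gripper open.
Joint ranges: [-3.01, 3.01], [-0.46, 2.08], [-1.47, 1.51], [0.13, 2.56], [-1, 4.14], [0.04, 2.09], [-2.66, 2.66]. Speed limits (rad/s): [2.57, 2.57, 3.14, 3.14, 3.14, 3.14, 3.14].

## Interface

Orientations are given as a unit quaternion [x, y, z, w].
In Python, from plant import r, vision, workorder gives the robot as it stands.
- The arm moves only by the tool drive_tool, never from a script. Its argument "targets" is a list of rows, each an object of numbers: "tx", "ty", "tz": the shift along the world's x, y, z in units of 0.03 m (1.0 is 0.03 m); "wx", "wy", "wz": the turn, a rotation vector about the world's x, y, z in units of 60 degrees (1.0 is 60 degrees); "claw": the opening, from -1 (shut) to 1 (fully open). A call has exactly 8 rows; each row shifts and turns the commanded pose from where the row before left it; what a row does not reach is not made up. A row lasts 1/10 s, in which the tool goes at most 50 mm and 8.59 degrees, less where a joint would pass 70% of its speed; a pose out of reach is approached as far as the arm can. A call with a number of a shift or a turn outside -1 to 1 is refused whole. A call with a gripper value outside its range is refused whole. The fingers move at their own pace and stop on an object; "force" is the grip in N (left out, the last holds). Time passes only in rows, so rows that do not move let the fingers close, or fill a call up. It gives the time, the measured TCP pose, the force, the opening and the grip force at its end, in the units of the state.
- r.get_state(): the state, without advancing time (a new reading comes with each control period).
- vision.snapshot(name): name is "side" or "top"; returns a dict with "image" (480x640x3 uint8, blue, green, red), "range_z" (480x640 float32, m along the optical axis (not along the pixel's ray), 0 where there is no reading), "K" (3x3 intrinsics, pixels), "dist" ([k1, k2, p1, p2, k3] as OpenCV has them; the pictures are not rectified), "cam_to_world" (4x4, takes a point from camera to world coordinates). Camera axes: x right, y up, looking along -z (the intrinsics and any distortion apply to the point x, -y, -z); pixel columns grow to the right and rows downward; lengths in m; the calibration is good to about 2 mm. A picture is of the moment at which its call begins.
- workorder.finish_job(): hands the job in; it is judged then, once.
The state is a dict: "clock": time; "q": joint angles; "qd": joint speeds; "joint_torque": joint torques, N m; "tool_pos": TCP position; "eef_rot": TCP orientation; "contact_force": force on the tool from outside, world axes, zero at the start; "moment": the same for the moment, N m; "opening": opening from 0.0 (shut) to 1.0 (fully open); "finger_force": force on a finger pad.
Only numpy, scipy, OpenCV 4.12 (cv2) and the standard library are available. Lean on these libraries where they do the work, as an engineer would, in place of code of your own. Each camera call takes 0.05 s, during which the arm holds its last target. There are 200 camera calls.

## Working session

There is one attempt and no reset: what is moved stays moved. The work goes in short steps, Python scripts to look and compute and a tool call to move; the robot and the scene stay as the last step left them, time stands still between calls to the robot, and variables do not carry over. Pictures are saved under pics/ and viewed, at most 14 in all, crops included, and the job is handed in when it is done.

Besides the shell and the picture viewer there is one more tool, called as name(argument=value, ...), one argument or row to a line, values as JSON. drive_tool: Moves the arm, as the interface text tells. Its arguments: {"type":"object","properties":{"targets":{"type":"array","items":{"type":"object","properties":{"tx":{"type":"number"},"ty":{"type":"number"},"tz":{"type":"number"},"wx":{"type":"number"},"wy":{"type":"number"},"wz":{"type":"number"},"claw":{"type":"number"}}}},"force":{"type":"number"}},"required":["targets"]}

```bash
ls; mkdir -p pics; python3 - <<'E'
from plant import r,vision
import cv2
s=r.get_state();print(s['clock'],s['tool_pos'],s['eef_rot'],s['opening'],r.tip_reach)
for n in('side','top'):
    d=vision.snapshot(n);cv2.imwrite(f'pics/{n}0.png',d['image']);print(d['cam_to_world'].round(3),d['K'],d['dist'])
E
```

```text
pics
0.0 [ 0.25443563 -0.5701972   0.24590837] [ 9.78042271e-01  2.08404618e-01 -2.57746951e-04 -8.74160266e-04] 0.9952012346540768 0.008
[[ 0.998 -0.065  0.026  0.612]
 [ 0.07   0.891 -0.448 -0.49 ]
 [ 0.006  0.449  0.893  0.999]
 [ 0.     0.     0.     1.   ]] [[564.80310239   0.         322.03631202]
 [  0.         564.80310239 242.76710814]
 [  0.           0.           1.        ]] [-0.17001339  0.          0.          0.          0.        ]
[[-0.015  0.989 -0.147  0.425]
 [-1.    -0.013  0.019 -0.008]
 [ 0.017  0.148  0.989  1.149]
 [ 0.     0.     0.     1.   ]] [[497.88148351   0.         311.83823339]
 [  0.         497.88148351 240.23146805]
 [  0.           0.           1.        ]] [-0.07509221  0.          0.          0.          0.        ]
```

View pics/side0.png

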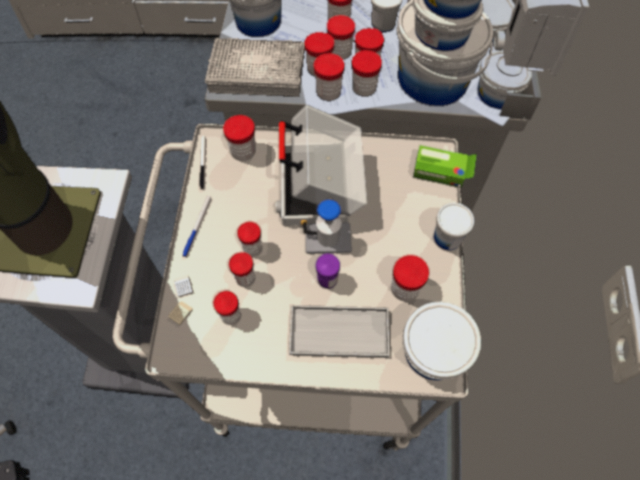

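View pics/top0.png

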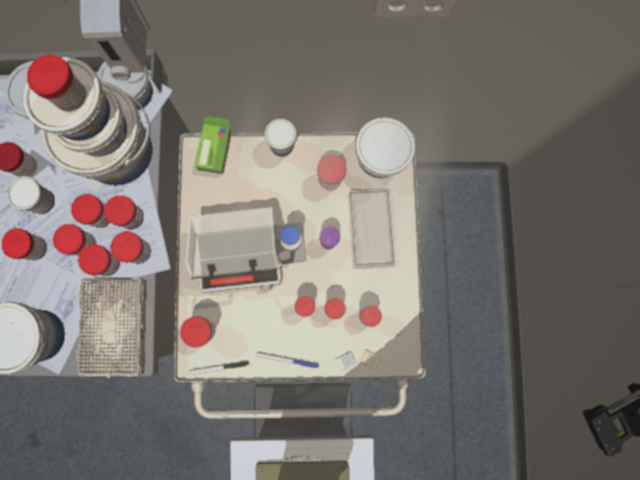

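The side view shows three small vials at (249,234), (241,265) and (226,303), the purple look-alike at (327,268), jars at (239,130) and (410,275), and the tester with a partly open hood at (320,160). In the top view the vials are at (305,306), (335,309) and (371,316), and the bar is at (231,281).

```bash
cat > h.py <<'E'
from plant import r,vision,workorder
import numpy as np,cv2
def ray(d,p):
    u=cv2.undistortPoints(np.array([[p]],float),d['K'],np.array(d['dist']))[0,0]
    M=d['cam_to_world'];v=M[:3,:3]@np.array([u[0],-u[1],-1]);return M[:3,3],v
def onz(d,p,z):
    o,v=ray(d,p);return (o+v*(z-o[2])/v[2]).round(4)
def rng(d,p):
    o,v=ray(d,p);return (o+v*float(d['range_z'][int(p[1]),int(p[0])])).round(4)
def proj(d,P):
    M=d['cam_to_world'];c=M[:3,:3].T@(np.array(P,float)-M[:3,3]);c=c*[1,-1,-1]
    return cv2.projectPoints(c.reshape(1,1,3),np.zeros(3),np.zeros(3),d['K'],np.array(d['dist']))[0][0,0].round(1)
def snap(n,f,x0,y0,w,h,k):
    d=vision.snapshot(n);cv2.imwrite('pics/'+f,cv2.resize(d['image'][y0:y0+h,x0:x0+w],None,fx=k,fy=k,interpolation=cv2.INTER_CUBIC));return d
def reds(d,z=0.073,lo=(0,0,130),amin=40):
    hsv=cv2.cvtColor(d['image'],cv2.COLOR_BGR2HSV)
    m=(((hsv[...,0]<6)|(hsv[...,0]>174))&(hsv[...,1]>150)&(hsv[...,2]>90)).astype(np.uint8)
    n,l,st,c=cv2.connectedComponentsWithStats(m)
    return [(c[i].round(1),st[i,4],onz(d,c[i],z),rng(d,c[i])) for i in range(1,n) if st[i,4]>amin]
E
python3 - <<'E'
from h import *
d=snap('top','t1.png',170,180,260,195,3)
for x in reds(d):
    if x[0][0]>170:print('T',x)
d2=snap('side','s1.png',170,90,320,240,2.5)
for x in reds(d2):
    if x[0][1]>110:print('S',x)
E
```

```text
T (array([244.5, 278.1]), np.int32(51), array([0.505, 0.118, 0.073]), array([0.498 , 0.1069, 0.1674]))
T (array([218.9, 280.9]), np.int32(73), array([0.4995, 0.1733, 0.073 ]), array([0.493 , 0.1574, 0.1675]))
T (array([195.2, 331.4]), np.int32(638), array([0.3924, 0.223 , 0.073 ]), array([0.3927, 0.2205, 0.0849]))
S (array([238.5, 127.7]), np.int32(677), array([0.3936, 0.2281, 0.073 ]), array([0.3948, 0.2239, 0.0785]))
S (array([281.4, 139.4]), np.int32(225), array([0.4855, 0.2038, 0.073 ]), array([0.4979, 0.1353, 0.1645]))
S (array([248.7, 232.6]), np.int32(394), array([ 0.4471, -0.0137,  0.073 ]), array([ 0.4468, -0.0128,  0.0711]))
S (array([240.7, 263.8]), np.int32(435), array([ 0.4409, -0.0779,  0.073 ]), array([ 0.44  , -0.0759,  0.0685]))
S (array([410.6, 272.2]), np.int32(948), array([ 0.7472, -0.0724,  0.073 ]), array([ 0.7463, -0.0751,  0.079 ]))
S (array([225.6, 302.9]), np.int32(461), array([ 0.4241, -0.1547,  0.073 ]), array([ 0.4237, -0.154 ,  0.0709]))
```

View pics/t1.png

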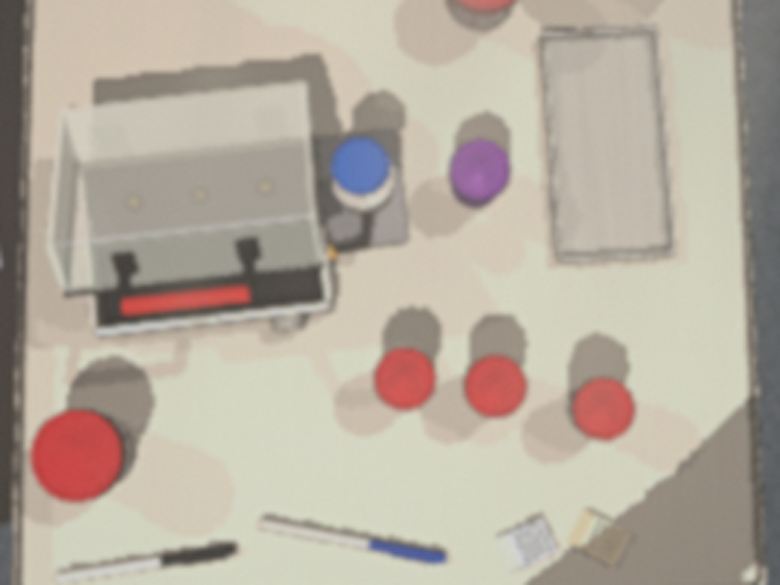

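View pics/s1.png

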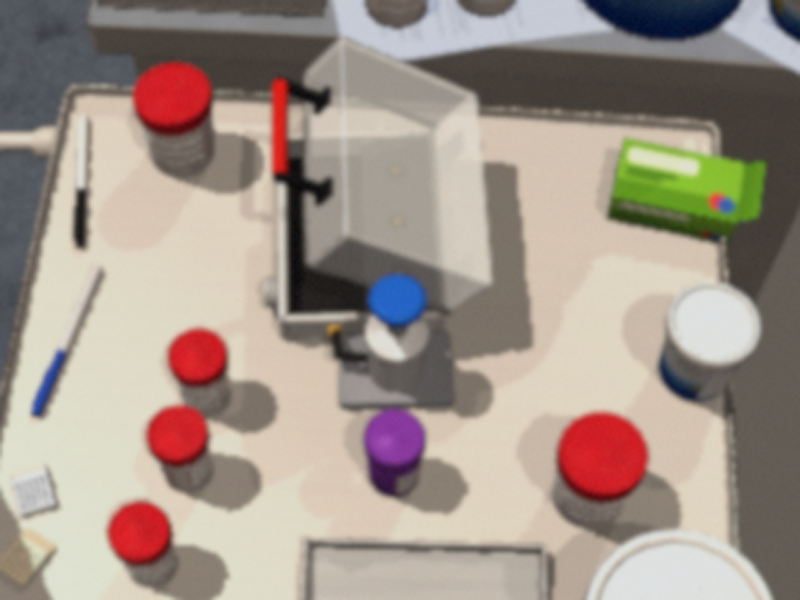

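```bash
cat >> h.py <<'E'
def tp(d,p,z,o=(170,180),k=3): return onz(d,((p[0]+.5)/k-.5+o[0],(p[1]+.5)/k-.5+o[1]),z)
def tri(d,p,d2,p2):
    o,v=ray(d,p);o2,v2=ray(d2,p2);a=np.linalg.lstsq(np.c_[v,-v2],o2-o,rcond=None)[0];A=o+a[0]*v;B=o2+a[1]*v2;return ((A+B)/2).round(4),np.linalg.norm(A-B).round(4)
E
python3 - <<'E'
from h import *
d=vision.snapshot('top');e=vision.snapshot('side')
S=lambda p,z:tp(e,p,z,(170,90),2.5)
for p in((404,378),(495,386),(603,408),(480,171)):print('vial',tp(d,p,.073))
print('purple S',S((394,436),.073))
print('plunger',tp(d,(361,165),.125),S((397,300),.125))
print('front wall T',tp(d,(97,333),.035),tp(d,(330,305),.035),'S',S((279,88),.035),S((281,323),.035), 'corner right', tp(d,(330,305),.035))
print('tray',[tp(d,p,.015) for p in((541,33),(655,28),(672,258),(556,262))])
P=lambda p,o,k:((p[0]+.5)/k-.5+o[0],(p[1]+.5)/k-.5+o[1])
T=lambda p:P(p,(170,180),3);U=lambda p:P(p,(170,90),2.5)
print('bar',tri(d,T((121,306)),e,U((280,82))),tri(d,T((250,294)),e,U((280,172))))
print(rng(d,T((185,301))),rng(e,U((280,130))))
print('jar',tp(d,(77,455),.084))
E
```

```text
vial [ 0.444  -0.0105  0.073 ]
vial [ 0.4373 -0.0755  0.073 ]
vial [ 0.4204 -0.1526  0.073 ]
vial [ 0.5932 -0.0679  0.073 ]
purple S [ 0.5968 -0.0671  0.073 ]
plunger [0.5903 0.0176 0.125 ] [0.5927 0.0158 0.125 ]
front wall T [0.4808 0.2173 0.035 ] [0.4995 0.0438 0.035 ] S [0.4759 0.2712 0.035 ] [0.5018 0.0406 0.035 ] corner right [0.4995 0.0438 0.035 ]
tray [array([ 0.7107, -0.1211,  0.015 ]), array([ 0.7139, -0.2109,  0.015 ]), array([ 0.5329, -0.217 ,  0.015 ]), array([ 0.5312, -0.1278,  0.015 ])]
bar (array([0.493 , 0.1763, 0.162 ]), np.float64(0.0019)) (array([0.5009, 0.0911, 0.1657]), np.float64(0.0046))
[0.4946 0.133  0.1669] [0.499  0.13   0.1648]
jar [0.3928 0.2205 0.084 ]
```

drive_tool(
  targets=[
    {"tx":0.34,"ty":0.97,"tz":0.05,"wz":0.05,"claw":-0.1},
    {"tx":0.34,"ty":0.97,"tz":0.05,"wz":0.05,"claw":-0.1},
    {"tx":0.34,"ty":0.97,"tz":0.05,"wz":0.05,"claw":-0.1},
    {"tx":0.34,"ty":0.97,"tz":0.05,"wz":0.05,"claw":-0.1},
    {"tx":0.34,"ty":0.97,"tz":0.05,"wz":0.05,"claw":-0.1},
    {"tx":0.34,"ty":0.97,"tz":0.05,"wz":0.05,"claw":-0.1},
    {"tx":0.34,"ty":0.97,"tz":0.05,"wz":0.05,"claw":-0.1},
    {"tx":0.34,"ty":0.97,"tz":0.05,"wz":0.05,"claw":-0.1},
  ],
  force=20,
)

```text
validation failed for argument at $.ta...
```

drive_tool(
  targets=[
    {"tx":0.34,"ty":0.97,"wz":0.05,"claw":-0.1},
    {"tx":0.34,"ty":0.97,"wz":0.05,"claw":-0.1},
    {"tx":0.34,"ty":0.97,"wz":0.05,"claw":-0.1},
    {"tx":0.34,"ty":0.97,"wz":0.05,"claw":-0.1},
    {"tx":0.34,"ty":0.97,"wz":0.05,"claw":-0.1},
    {"tx":0.34,"ty":0.97,"wz":0.05,"claw":-0.1},
    {"tx":0.34,"ty":0.97,"wz":0.05,"claw":-0.1},
    {"tx":0.34,"ty":0.97,"wz":0.05,"claw":-0.1},
  ],
)

```text
validation failed for argument at $.ta...
```

drive_tool(
  targets=[
    {"tx":0.34,"ty":0.97,"wz":0.05,"claw":-0.1},
    {"tx":0.34,"ty":0.97,"wz":0.05,"claw":-0.1},
    {"tx":0.34,"ty":0.97,"wz":0.05,"claw":-0.1},
    {"tx":0.34,"ty":0.97,"wz":0.05,"claw":-0.1},
    {"tx":0.34,"ty":0.97,"wz":0.05,"claw":-0.1},
    {"tx":0.34,"ty":0.97,"wz":0.05,"claw":-0.1},
    {"tx":0.34,"ty":0.97,"wz":0.05,"claw":-0.1},
    {"tx":0,"ty":0,"wz":0,"claw":-0.1},
  ],
)

```text
validation failed for argument at $.ta...
```

drive_tool(
  targets=[
    {"tx":0.34,"ty":0.97,"tz":0.05,"wx":0,"wy":0,"wz":0.05,"claw":-0.1},
    {"tx":0.34,"ty":0.97,"tz":0.05,"wx":0,"wy":0,"wz":0.05,"claw":-0.1},
    {"tx":0.34,"ty":0.97,"tz":0.05,"wx":0,"wy":0,"wz":0.05,"claw":-0.1},
    {"tx":0.34,"ty":0.97,"tz":0.05,"wx":0,"wy":0,"wz":0.05,"claw":-0.1},
    {"tx":0.34,"ty":0.97,"tz":0.05,"wx":0,"wy":0,"wz":0.05,"claw":-0.1},
    {"tx":0.34,"ty":0.97,"tz":0.05,"wx":0,"wy":0,"wz":0.05,"claw":-0.1},
    {"tx":0.34,"ty":0.97,"tz":0.05,"wx":0,"wy":0,"wz":0.05,"claw":-0.1},
    {"tx":0.34,"ty":0.97,"tz":0.05,"wx":0,"wy":0,"wz":0.05,"claw":-0.1},
  ],
  force=20,
)

```text
clock: 1.1
tool_pos: [0.3367, -0.3368, 0.259]
eef_rot: [0.913, 0.408, 0.0, 0.0]
contact_force: [-0.0, 0.4, -0.9]
opening: 0.451
finger_force: 0.0
```

drive_tool(
  targets=[
    {"tx":0.34,"ty":0.97,"tz":0,"wx":0,"wy":0,"wz":0.05,"claw":-0.1},
    {"tx":0.34,"ty":0.97,"tz":0,"wx":0,"wy":0,"wz":0.05,"claw":-0.1},
    {"tx":0.34,"ty":0.97,"tz":0,"wx":0,"wy":0,"wz":0.05,"claw":-0.1},
    {"tx":0.34,"ty":0.97,"tz":0,"wx":0,"wy":0,"wz":0.05,"claw":-0.1},
    {"tx":0.34,"ty":0.97,"tz":0,"wx":0,"wy":0,"wz":0.05,"claw":-0.1},
    {"tx":0.34,"ty":0.97,"tz":0,"wx":0,"wy":0,"wz":0.05,"claw":-0.1},
    {"tx":0.34,"ty":0.97,"tz":0,"wx":0,"wy":0,"wz":0.05,"claw":-0.1},
    {"tx":0.34,"ty":0.97,"tz":0,"wx":0,"wy":0,"wz":0.05,"claw":-0.1},
  ],
)

```text
clock: 1.9
tool_pos: [0.4184, -0.104, 0.2589]
eef_rot: [0.808, 0.589, 0.0, 0.0]
contact_force: [0.1, -0.2, 0.3]
opening: 0.447
finger_force: 0.0
```

drive_tool(
  targets=[
    {"tx":0.34,"ty":0.97,"tz":0,"wx":0,"wy":0,"wz":0.05,"claw":-0.1},
    {"tx":0.34,"ty":0.97,"tz":0,"wx":0,"wy":0,"wz":0.05,"claw":-0.1},
    {"tx":0.34,"ty":0.97,"tz":0,"wx":0,"wy":0,"wz":0.05,"claw":-0.1},
    {"tx":0.34,"ty":0.97,"tz":0,"wx":0,"wy":0,"wz":0.05,"claw":-0.1},
    {"tx":0.34,"ty":0.97,"tz":0,"wx":0,"wy":0,"wz":0.05,"claw":-0.1},
    {"tx":0.34,"ty":0.97,"tz":0,"wx":0,"wy":0,"wz":0.05,"claw":-0.1},
    {"tx":0.34,"ty":0.97,"tz":0,"wx":0,"wy":0,"wz":0.05,"claw":-0.1},
    {"tx":0.3,"ty":0.8,"tz":0,"wx":0,"wy":0,"wz":0.05,"claw":-0.1},
  ],
)

```text
clock: 2.7
tool_pos: [0.4988, 0.1245, 0.2589]
eef_rot: [0.668, 0.745, 0.0, 0.0]
contact_force: [0.4, -0.1, 0.1]
opening: 0.449
finger_force: 0.0
```

drive_tool(
  targets=[
    {"tx":-0.07,"ty":0.2,"tz":-0.5,"wx":0,"wy":0,"wz":0,"claw":-0.1},
    {"tx":0,"ty":0,"tz":-0.6,"wx":0,"wy":0,"wz":0,"claw":-0.1},
    {"tx":0,"ty":0,"tz":-0.6,"wx":0,"wy":0,"wz":0,"claw":-0.1},
    {"tx":0,"ty":0,"tz":-0.6,"wx":0,"wy":0,"wz":0,"claw":-0.1},
    {"tx":0,"ty":0,"tz":-0.4,"wx":0,"wy":0,"wz":0,"claw":-0.1},
    {"tx":0,"ty":0,"tz":-0.3,"wx":0,"wy":0,"wz":0,"claw":-0.1},
    {"tx":0,"ty":0,"tz":-0.2,"wx":0,"wy":0,"wz":0,"claw":-0.1},
    {"tx":0,"ty":0,"tz":-0.1,"wx":0,"wy":0,"wz":0,"claw":-0.1},
  ],
)

```text
clock: 3.5
tool_pos: [0.4963, 0.1286, 0.1595]
eef_rot: [0.669, 0.743, 0.0, 0.0]
contact_force: [-0.1, -0.6, -0.3]
opening: 0.452
finger_force: 0.0
```

```bash
python3 - <<'E'
from h import *
d=snap('side','s2.png',230,90,160,120,4)
E
```

```text
(no output)
```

View pics/s2.png

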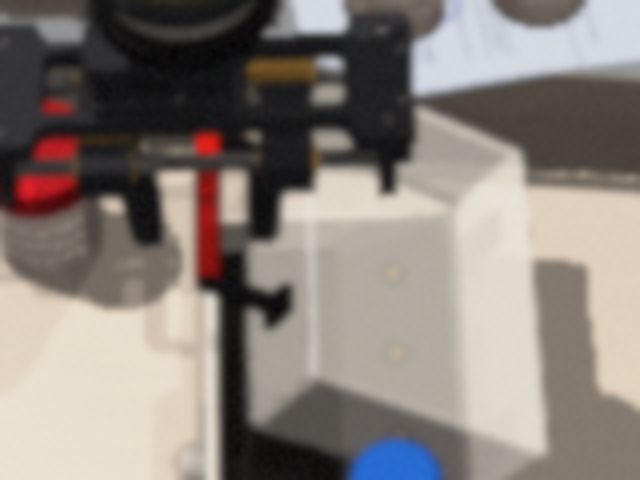

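The red bar at (208,200) lies centrally between the fingers (145 and 262). Close on it.

drive_tool(
  targets=[
    {"tx":0,"ty":0,"tz":0,"wx":0,"wy":0,"wz":0,"claw":-1},
    {"tx":0,"ty":0,"tz":0,"wx":0,"wy":0,"wz":0,"claw":-1},
    {"tx":0,"ty":0,"tz":0,"wx":0,"wy":0,"wz":0,"claw":-1},
    {"tx":0,"ty":0,"tz":0,"wx":0,"wy":0,"wz":0,"claw":-1},
    {"tx":0,"ty":0,"tz":0,"wx":0,"wy":0,"wz":0,"claw":-1},
    {"tx":0,"ty":0,"tz":0,"wx":0,"wy":0,"wz":0,"claw":-1},
    {"tx":0,"ty":0,"tz":0,"wx":0,"wy":0,"wz":0,"claw":-1},
    {"tx":0,"ty":0,"tz":0,"wx":0,"wy":0,"wz":0,"claw":-1},
  ],
  force=20,
)

```text
clock: 4.35
tool_pos: [0.4967, 0.1286, 0.1598]
eef_rot: [0.669, 0.743, 0.0, 0.0]
contact_force: [1.8, -0.2, -1.6]
opening: 0.127
finger_force: 20.0
```

```bash
python3 - <<'E'
import numpy as np
yaw=.106;R=.1805;a=.6
phis=np.linspace(.7725,.167+1.85,17)
x=-R*np.cos(phis);z=R*np.sin(phis)
for dx,dz in zip(np.diff(x),np.diff(z)):print((np.array([dx*np.cos(yaw),dx*np.sin(yaw),dz])/.03).round(2).tolist())
E
```

```text
[0.34, 0.04, 0.32]
[0.36, 0.04, 0.29]
[0.38, 0.04, 0.27]
[0.4, 0.04, 0.23]
[0.42, 0.04, 0.2]
[0.43, 0.05, 0.17]
[0.45, 0.05, 0.14]
[0.45, 0.05, 0.1]
[0.46, 0.05, 0.06]
[0.46, 0.05, 0.03]
[0.47, 0.05, -0.01]
[0.46, 0.05, -0.04]
[0.46, 0.05, -0.08]
[0.45, 0.05, -0.12]
[0.44, 0.05, -0.15]
[0.43, 0.05, -0.19]
```

drive_tool(
  targets=[
    {"tx":0.34,"ty":0.04,"tz":0.32,"wx":0,"wy":0,"wz":0,"claw":-1},
    {"tx":0.36,"ty":0.04,"tz":0.29,"wx":0,"wy":0,"wz":0,"claw":-1},
    {"tx":0.38,"ty":0.04,"tz":0.27,"wx":0,"wy":0,"wz":0,"claw":-1},
    {"tx":0.4,"ty":0.04,"tz":0.23,"wx":0,"wy":0,"wz":0,"claw":-1},
    {"tx":0.42,"ty":0.04,"tz":0.2,"wx":0,"wy":0,"wz":0,"claw":-1},
    {"tx":0.43,"ty":0.05,"tz":0.17,"wx":0,"wy":0,"wz":0,"claw":-1},
    {"tx":0.45,"ty":0.05,"tz":0.14,"wx":0,"wy":0,"wz":0,"claw":-1},
    {"tx":0.45,"ty":0.05,"tz":0.1,"wx":0,"wy":0,"wz":0,"claw":-1},
  ],
)

```text
clock: 5.15
tool_pos: [0.5911, 0.1383, 0.2112]
eef_rot: [0.669, 0.744, -0.003, -0.001]
contact_force: [-3.5, -1.6, 3.2]
opening: 0.126
finger_force: 20.0
```

drive_tool(
  targets=[
    {"tx":0.46,"ty":0.05,"tz":0.06,"wx":0,"wy":0,"wz":0,"claw":-1},
    {"tx":0.46,"ty":0.05,"tz":0.03,"wx":0,"wy":0,"wz":0,"claw":-1},
    {"tx":0.47,"ty":0.05,"tz":-0.01,"wx":0,"wy":0,"wz":0,"claw":-1},
    {"tx":0.46,"ty":0.05,"tz":-0.04,"wx":0,"wy":0,"wz":0,"claw":-1},
    {"tx":0.46,"ty":0.05,"tz":-0.08,"wx":0,"wy":0,"wz":0,"claw":-1},
    {"tx":0.45,"ty":0.05,"tz":-0.12,"wx":0,"wy":0,"wz":0,"claw":-1},
    {"tx":0.44,"ty":0.05,"tz":-0.15,"wx":0,"wy":0,"wz":0,"claw":-1},
    {"tx":0.43,"ty":0.05,"tz":-0.19,"wx":0,"wy":0,"wz":0,"claw":-1},
  ],
)

```text
clock: 5.95
tool_pos: [0.7008, 0.1496, 0.1954]
eef_rot: [0.669, 0.743, -0.003, -0.001]
contact_force: [-2.3, -2.3, 1.0]
opening: 0.127
finger_force: 20.0
```

drive_tool(
  targets=[
    {"tx":0.1,"ty":0.01,"tz":-0.05,"wx":0,"wy":0,"wz":0,"claw":-1},
    {"tx":0,"ty":0,"tz":0,"wx":0,"wy":0,"wz":0,"claw":-0.2},
    {"tx":0,"ty":0,"tz":0,"wx":0,"wy":0,"wz":0,"claw":-0.2},
    {"tx":0,"ty":0,"tz":0,"wx":0,"wy":0,"wz":0,"claw":-0.2},
    {"tx":0,"ty":0,"tz":0.3,"wx":0,"wy":0,"wz":0,"claw":-0.2},
    {"tx":0,"ty":0,"tz":0.7,"wx":0,"wy":0,"wz":0,"claw":-0.2},
    {"tx":0,"ty":0,"tz":0.7,"wx":0,"wy":0,"wz":0,"claw":-0.2},
    {"tx":-0.5,"ty":-0.5,"tz":0.3,"wx":0,"wy":0,"wz":0,"claw":0.2},
  ],
)

```text
clock: 6.75
tool_pos: [0.6915, 0.1399, 0.258]
eef_rot: [0.668, 0.744, 0.004, 0.0]
contact_force: [-0.1, 0.7, 0.4]
opening: 0.467
finger_force: 0.0
```

drive_tool(
  targets=[
    {"tx":-0.95,"ty":-0.6,"tz":0,"wx":0,"wy":0,"wz":0,"claw":0.5},
    {"tx":-0.95,"ty":-0.6,"tz":0,"wx":0,"wy":0,"wz":0,"claw":0.5},
    {"tx":-0.95,"ty":-0.6,"tz":0,"wx":0,"wy":0,"wz":0,"claw":0.5},
    {"tx":-0.95,"ty":-0.6,"tz":0,"wx":0,"wy":0,"wz":0,"claw":0.5},
    {"tx":-0.95,"ty":-0.6,"tz":0,"wx":0,"wy":0,"wz":0,"claw":0.5},
    {"tx":-0.95,"ty":-0.6,"tz":0,"wx":0,"wy":0,"wz":0,"claw":0.5},
    {"tx":-0.95,"ty":-0.6,"tz":0,"wx":0,"wy":0,"wz":0,"claw":0.5},
    {"tx":-0.95,"ty":-0.6,"tz":0,"wx":0,"wy":0,"wz":0,"claw":0.5},
  ],
)

```text
clock: 7.55
tool_pos: [0.4611, -0.0081, 0.2558]
eef_rot: [0.669, 0.744, 0.001, 0.001]
contact_force: [-0.7, 0.0, 0.3]
opening: 0.755
finger_force: 0.0
```

```bash
python3 - <<'E'
from h import *
d=snap('side','s3.png',170,90,320,240,2.5)
for x in reds(d):
    if x[0][1]>110:print('S',x)
E
```

```text
S (array([396.8, 125.4]), np.int32(229), array([0.7199, 0.2583, 0.073 ]), array([0.7047, 0.1533, 0.203 ]))
S (array([248.7, 232.7]), np.int32(393), array([ 0.4472, -0.0139,  0.073 ]), array([ 0.4471, -0.0138,  0.0728]))
S (array([240.9, 263.7]), np.int32(427), array([ 0.4412, -0.0778,  0.073 ]), array([ 0.4406, -0.0764,  0.0697]))
S (array([410.7, 272.3]), np.int32(937), array([ 0.7475, -0.0725,  0.073 ]), array([ 0.7458, -0.0777,  0.0844]))
S (array([225.5, 302.9]), np.int32(469), array([ 0.4239, -0.1547,  0.073 ]), array([ 0.4242, -0.1552,  0.0744]))
```

View pics/s3.png

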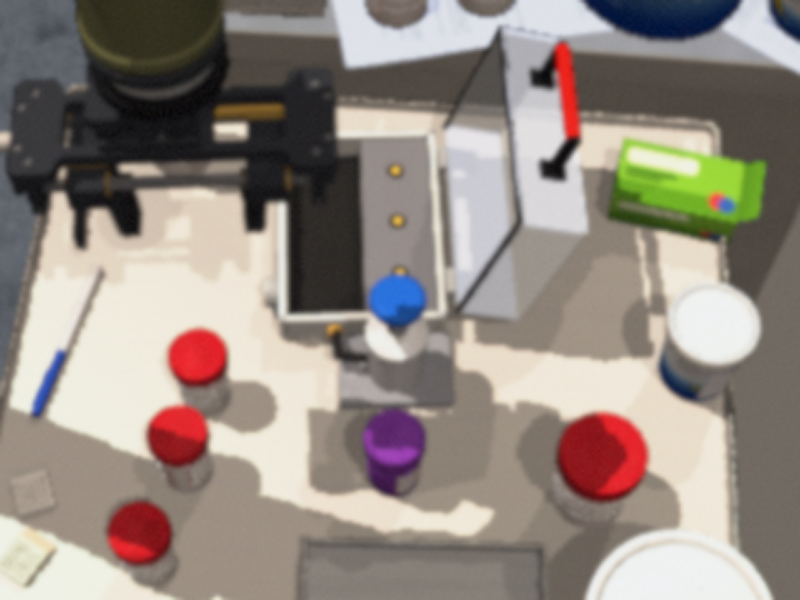

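The hood stands fully open (bar at (568,92)), the channel is visible at x 290–360, y 150–310, and the vials haven't moved. I'll refine the tester pose from the box corners (281,320), (447,315) and (438,133).

```bash
python3 - <<'E'
from h import *
d=vision.snapshot('side');S=lambda p,z:tp(d,p,z,(170,90),2.5)
print([S(p,.035) for p in((280,321),(447,316),(438,133),(360,312))], 'channel floor/right end',S((288,309),.035))
E
```

```text
[array([0.5008, 0.0423, 0.035 ]), array([0.6308, 0.0563, 0.035 ]), array([0.6148, 0.233 , 0.035 ]), array([0.5626, 0.0549, 0.035 ])] channel floor/right end [0.506  0.0535 0.035 ]
```

drive_tool(
  targets=[
    {"tx":-0.5,"ty":-0.13,"tz":-0.9,"wx":0,"wy":0,"wz":0,"claw":0.6},
    {"tx":0,"ty":0,"tz":-1,"wx":0,"wy":0,"wz":0,"claw":0.6},
    {"tx":0,"ty":0,"tz":-1,"wx":0,"wy":0,"wz":0,"claw":0.6},
    {"tx":0,"ty":0,"tz":-1,"wx":0,"wy":0,"wz":0,"claw":0.6},
    {"tx":0,"ty":0,"tz":-1,"wx":0,"wy":0,"wz":0,"claw":0.6},
    {"tx":0,"ty":0,"tz":-1,"wx":0,"wy":0,"wz":0,"claw":0.6},
    {"tx":0,"ty":0,"tz":-0.9,"wx":0,"wy":0,"wz":0,"claw":0.6},
    {"tx":0,"ty":0,"tz":-0.45,"wx":0,"wy":0,"wz":0,"claw":0.6},
  ],
)

```text
clock: 8.45
tool_pos: [0.4487, -0.0106, 0.0364]
eef_rot: [0.668, 0.744, -0.001, -0.0]
contact_force: [0.9, 1.9, -0.4]
opening: 0.805
finger_force: 0.0
```

drive_tool(
  targets=[
    {"tx":0,"ty":0,"tz":0,"wx":0,"wy":0,"wz":0,"claw":-0.2},
    {"tx":0,"ty":0,"tz":0,"wx":0,"wy":0,"wz":0,"claw":-0.2},
    {"tx":0,"ty":0,"tz":0,"wx":0,"wy":0,"wz":0,"claw":-0.2},
    {"tx":0,"ty":0,"tz":0,"wx":0,"wy":0,"wz":0,"claw":-0.2},
    {"tx":0,"ty":0,"tz":0,"wx":0,"wy":0,"wz":0,"claw":-0.2},
    {"tx":0,"ty":0,"tz":0,"wx":0,"wy":0,"wz":0,"claw":-0.2},
    {"tx":0,"ty":0,"tz":0,"wx":0,"wy":0,"wz":0,"claw":-0.2},
    {"tx":0,"ty":0,"tz":0.2,"wx":0,"wy":0,"wz":0,"claw":-0.2},
  ],
  force=15,
)

```text
clock: 9.25
tool_pos: [0.4479, -0.0115, 0.0442]
eef_rot: [0.669, 0.744, -0.0, -0.0]
contact_force: [0.2, -0.6, -0.5]
opening: 0.474
finger_force: 15.0
```

drive_tool(
  targets=[
    {"tx":0,"ty":0,"tz":0.9,"wx":0,"wy":0,"wz":0,"claw":-0.2},
    {"tx":0,"ty":0,"tz":0.9,"wx":0,"wy":0,"wz":0,"claw":-0.2},
    {"tx":0.2,"ty":0.5,"tz":0.9,"wx":0,"wy":0,"wz":0,"claw":-0.2},
    {"tx":0.3,"ty":0.8,"tz":0,"wx":0,"wy":0,"wz":0,"claw":-0.2},
    {"tx":0.3,"ty":0.8,"tz":0,"wx":0,"wy":0,"wz":0,"claw":-0.2},
    {"tx":0.3,"ty":0.8,"tz":0,"wx":0,"wy":0,"wz":0,"claw":-0.2},
    {"tx":0.3,"ty":0.8,"tz":0,"wx":0,"wy":0,"wz":0,"claw":-0.2},
    {"tx":0.3,"ty":0.8,"tz":0,"wx":0,"wy":0,"wz":0,"claw":-0.2},
  ],
)

```text
clock: 10.05
tool_pos: [0.4988, 0.1239, 0.1255]
eef_rot: [0.669, 0.743, -0.001, -0.001]
contact_force: [-0.1, -0.6, -1.3]
opening: 0.475
finger_force: 15.0
```

drive_tool(
  targets=[
    {"tx":0.3,"ty":0.8,"tz":0,"wx":0,"wy":0,"wz":0,"claw":-0.2},
    {"tx":0.3,"ty":0.8,"tz":0,"wx":0,"wy":0,"wz":0,"claw":-0.2},
    {"tx":0.15,"ty":0.57,"tz":0,"wx":0,"wy":0,"wz":0,"claw":-0.2},
    {"tx":0,"ty":0,"tz":0,"wx":0,"wy":0,"wz":0,"claw":-0.2},
    {"tx":0,"ty":0,"tz":-0.7,"wx":0,"wy":0,"wz":0,"claw":-0.2},
    {"tx":0,"ty":0,"tz":-0.7,"wx":0,"wy":0,"wz":0,"claw":-0.2},
    {"tx":0,"ty":0,"tz":0,"wx":0,"wy":0,"wz":0,"claw":-0.2},
    {"tx":0,"ty":0,"tz":0,"wx":0,"wy":0,"wz":0,"claw":-0.2},
  ],
)

```text
clock: 10.85
tool_pos: [0.5209, 0.1871, 0.0831]
eef_rot: [0.669, 0.743, -0.001, -0.0]
contact_force: [0.1, 1.0, -1.0]
opening: 0.475
finger_force: 15.0
```

drive_tool(
  targets=[
    {"tx":0,"ty":0,"tz":-0.5,"wx":0,"wy":0,"wz":0,"claw":-0.2},
    {"tx":0,"ty":0,"tz":-0.4,"wx":0,"wy":0,"wz":0,"claw":-0.2},
    {"tx":0,"ty":0,"tz":-0.2,"wx":0,"wy":0,"wz":0,"claw":-0.2},
    {"tx":0,"ty":0,"tz":-0.1,"wx":0,"wy":0,"wz":0,"claw":-0.2},
    {"tx":0,"ty":0,"tz":0,"wx":0,"wy":0,"wz":0,"claw":-0.2},
    {"tx":0,"ty":0,"tz":0,"wx":0,"wy":0,"wz":0,"claw":-0.2},
    {"tx":0,"ty":0,"tz":0,"wx":0,"wy":0,"wz":0,"claw":-0.2},
    {"tx":0,"ty":0,"tz":0,"wx":0,"wy":0,"wz":0,"claw":-0.2},
  ],
)

```text
clock: 11.65
tool_pos: [0.5215, 0.1886, 0.0472]
eef_rot: [0.669, 0.743, -0.0, -0.0]
contact_force: [-0.5, 0.5, -0.1]
opening: 0.475
finger_force: 15.0
```

drive_tool(
  targets=[
    {"tx":0,"ty":0,"tz":-0.03,"wx":0,"wy":0,"wz":0,"claw":0.3},
    {"tx":0,"ty":0,"tz":0,"wx":0,"wy":0,"wz":0,"claw":0.3},
    {"tx":0,"ty":0,"tz":0,"wx":0,"wy":0,"wz":0,"claw":0.3},
    {"tx":0,"ty":0,"tz":0,"wx":0,"wy":0,"wz":0,"claw":0.3},
    {"tx":0,"ty":0,"tz":0.4,"wx":0,"wy":0,"wz":0,"claw":0.3},
    {"tx":0,"ty":0,"tz":0.9,"wx":0,"wy":0,"wz":0,"claw":0.3},
    {"tx":0,"ty":0,"tz":1,"wx":0,"wy":0,"wz":0,"claw":0.3},
    {"tx":-0.1,"ty":-0.4,"tz":0.5,"wx":0,"wy":0,"wz":0,"claw":0.6},
  ],
)

```text
clock: 12.45
tool_pos: [0.5195, 0.1792, 0.1333]
eef_rot: [0.668, 0.744, 0.002, -0.0]
contact_force: [0.1, 0.3, -0.3]
opening: 0.718
finger_force: 0.0
```

drive_tool(
  targets=[
    {"tx":-0.3,"ty":-0.95,"tz":0,"wx":0,"wy":0,"wz":0,"claw":0.6},
    {"tx":-0.3,"ty":-0.95,"tz":0,"wx":0,"wy":0,"wz":0,"claw":0.6},
    {"tx":-0.3,"ty":-0.95,"tz":0,"wx":0,"wy":0,"wz":0,"claw":0.6},
    {"tx":-0.3,"ty":-0.95,"tz":0,"wx":0,"wy":0,"wz":0,"claw":0.6},
    {"tx":-0.3,"ty":-0.95,"tz":0,"wx":0,"wy":0,"wz":0,"claw":0.6},
    {"tx":-0.3,"ty":-0.95,"tz":0,"wx":0,"wy":0,"wz":0,"claw":0.6},
    {"tx":-0.3,"ty":-0.95,"tz":0,"wx":0,"wy":0,"wz":0,"claw":0.6},
    {"tx":-0.3,"ty":-0.95,"tz":0,"wx":0,"wy":0,"wz":0,"claw":0.6},
  ],
)

```text
clock: 13.25
tool_pos: [0.4462, -0.0526, 0.1309]
eef_rot: [0.669, 0.744, -0.0, 0.0]
contact_force: [0.8, -1.2, 0.3]
opening: 0.795
finger_force: 0.0
```

```bash
python3 - <<'E'
from h import *
d=vision.snapshot('side');cv2.imwrite('pics/x.png',d['image'])
for x in reds(d):
    if x[0][1]>110:print('S',x)
print(r.get_state()['tool_pos'])
E
```

```text
S (array([396.8, 125.5]), np.int32(230), array([0.72  , 0.2581, 0.073 ]), array([0.7048, 0.1538, 0.2022]))
S (array([298.8, 145.7]), np.int32(326), array([0.5222, 0.1905, 0.073 ]), array([0.5229, 0.1856, 0.0798]))
S (array([240.6, 264.3]), np.int32(401), array([ 0.4408, -0.079 ,  0.073 ]), array([ 0.4405, -0.0782,  0.0714]))
S (array([410.5, 272.4]), np.int32(958), array([ 0.7471, -0.0728,  0.073 ]), array([ 0.746 , -0.0763,  0.0809]))
S (array([225.5, 302.9]), np.int32(468), array([ 0.4239, -0.1548,  0.073 ]), array([ 0.4231, -0.1534,  0.069 ]))
[ 0.44320029 -0.05889197  0.13045728]
```

drive_tool(
  targets=[
    {"tx":-0.09,"ty":-0.6,"tz":0,"wx":0,"wy":0,"wz":0,"claw":0.6},
    {"tx":0,"ty":0,"tz":-0.5,"wx":0,"wy":0,"wz":0,"claw":0.6},
    {"tx":0,"ty":0,"tz":-0.8,"wx":0,"wy":0,"wz":0,"claw":0.6},
    {"tx":0,"ty":0,"tz":-0.8,"wx":0,"wy":0,"wz":0,"claw":0.6},
    {"tx":0,"ty":0,"tz":-0.7,"wx":0,"wy":0,"wz":0,"claw":0.6},
    {"tx":0,"ty":0,"tz":-0.28,"wx":0,"wy":0,"wz":0,"claw":0.6},
    {"tx":0,"ty":0,"tz":0,"wx":0,"wy":0,"wz":0,"claw":0.6},
    {"tx":0,"ty":0,"tz":0,"wx":0,"wy":0,"wz":0,"claw":-0.2},
  ],
)

```text
clock: 14.1
tool_pos: [0.4441, -0.0693, 0.0382]
eef_rot: [0.669, 0.744, -0.0, -0.0]
contact_force: [0.4, 0.0, -0.6]
opening: 0.734
finger_force: 0.0
```

drive_tool(
  targets=[
    {"tx":0,"ty":0,"tz":0,"wx":0,"wy":0,"wz":0,"claw":-0.2},
    {"tx":0,"ty":0,"tz":0,"wx":0,"wy":0,"wz":0,"claw":-0.2},
    {"tx":0,"ty":0,"tz":0,"wx":0,"wy":0,"wz":0,"claw":-0.2},
    {"tx":0,"ty":0,"tz":0,"wx":0,"wy":0,"wz":0,"claw":-0.2},
    {"tx":0,"ty":0,"tz":0,"wx":0,"wy":0,"wz":0,"claw":-0.2},
    {"tx":0,"ty":0,"tz":0,"wx":0,"wy":0,"wz":0,"claw":-0.2},
    {"tx":0,"ty":0,"tz":0,"wx":0,"wy":0,"wz":0,"claw":-0.2},
    {"tx":0,"ty":0,"tz":0,"wx":0,"wy":0,"wz":0,"claw":-0.2},
  ],
)

```text
clock: 14.9
tool_pos: [0.4439, -0.0697, 0.0382]
eef_rot: [0.669, 0.743, -0.0, -0.0]
contact_force: [-0.4, -0.7, 7.0]
opening: 0.472
finger_force: 15.0
```

drive_tool(
  targets=[
    {"tx":0,"ty":0,"tz":0,"wx":0,"wy":0,"wz":0,"claw":0.2},
    {"tx":0,"ty":0,"tz":0,"wx":0,"wy":0,"wz":0,"claw":0.2},
    {"tx":0,"ty":0,"tz":0,"wx":0,"wy":0,"wz":0,"claw":0.2},
    {"tx":-0.06,"ty":-0.27,"tz":0,"wx":0,"wy":0,"wz":0,"claw":0.2},
    {"tx":0,"ty":0,"tz":0,"wx":0,"wy":0,"wz":0,"claw":0.2},
    {"tx":0,"ty":0,"tz":0,"wx":0,"wy":0,"wz":0,"claw":-0.2},
    {"tx":0,"ty":0,"tz":0,"wx":0,"wy":0,"wz":0,"claw":-0.2},
    {"tx":0,"ty":0,"tz":0,"wx":0,"wy":0,"wz":0,"claw":-0.2},
  ],
)

```text
clock: 15.7
tool_pos: [0.4419, -0.0774, 0.0377]
eef_rot: [0.669, 0.744, -0.0, -0.001]
contact_force: [0.3, 0.0, -0.3]
opening: 0.477
finger_force: 15.0
```

drive_tool(
  targets=[
    {"tx":0,"ty":0,"tz":0,"wx":0,"wy":0,"wz":0,"claw":-0.2},
    {"tx":0,"ty":0,"tz":0,"wx":0,"wy":0,"wz":0,"claw":-0.2},
    {"tx":0,"ty":0,"tz":0,"wx":0,"wy":0,"wz":0,"claw":-0.2},
    {"tx":0,"ty":0,"tz":0,"wx":0,"wy":0,"wz":0,"claw":-0.2},
    {"tx":0,"ty":0,"tz":0.6,"wx":0,"wy":0,"wz":0,"claw":-0.2},
    {"tx":0,"ty":0,"tz":1,"wx":0,"wy":0,"wz":0,"claw":-0.2},
    {"tx":0,"ty":0,"tz":1,"wx":0,"wy":0,"wz":0,"claw":-0.2},
    {"tx":0,"ty":0,"tz":0.4,"wx":0,"wy":0,"wz":0,"claw":-0.2},
  ],
)

```text
clock: 16.5
tool_pos: [0.4424, -0.0778, 0.1298]
eef_rot: [0.669, 0.743, 0.001, 0.0]
contact_force: [-1.3, -0.0, -0.6]
opening: 0.474
finger_force: 15.0
```

```bash
python3 - <<'E'
from h import *
d=snap('side','s4.png',170,110,240,180,3)
for x in reds(d):
    if x[0][1]>110:print('S',x)
print(r.get_state()['tool_pos'])
E
```

```text
S (array([396.8, 125.4]), np.int32(229), array([0.7199, 0.2583, 0.073 ]), array([0.705 , 0.1549, 0.201 ]))
S (array([245.5, 121.5]), np.int32(194), array([0.4056, 0.2452, 0.073 ]), array([0.4082, 0.2361, 0.0844]))
S (array([298.8, 145.7]), np.int32(328), array([0.5222, 0.1905, 0.073 ]), array([0.5231, 0.1833, 0.0828]))
S (array([234.8, 239.6]), np.int32(51), array([ 0.4234, -0.03  ,  0.073 ]), array([ 0.4418, -0.0751,  0.1639]))
S (array([236.1, 249.2]), np.int32(128), array([ 0.4285, -0.0494,  0.073 ]), array([ 0.4466, -0.0929,  0.1644]))
S (array([410.5, 272.4]), np.int32(957), array([ 0.7471, -0.0728,  0.073 ]), array([ 0.7452, -0.0787,  0.0861]))
S (array([225.5, 302.8]), np.int32(460), array([ 0.424 , -0.1547,  0.073 ]), array([ 0.4238, -0.1543,  0.0721]))
[ 0.44284593 -0.07791814  0.13039003]
```

View pics/s4.png

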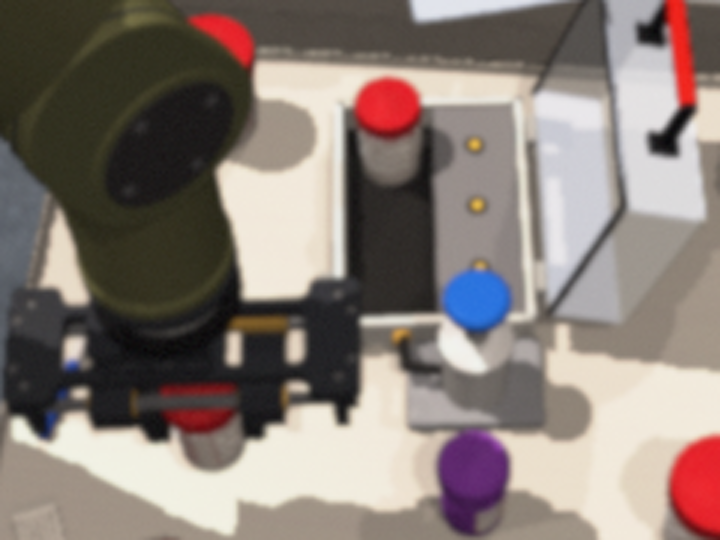

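Vial 1 stands upright in the channel at (388,135). Vial 2 is held straight.

drive_tool(
  targets=[
    {"tx":0.35,"ty":0.89,"tz":0,"wx":0,"wy":0,"wz":0,"claw":-0.2},
    {"tx":0.35,"ty":0.89,"tz":0,"wx":0,"wy":0,"wz":0,"claw":-0.2},
    {"tx":0.35,"ty":0.89,"tz":0,"wx":0,"wy":0,"wz":0,"claw":-0.2},
    {"tx":0.35,"ty":0.89,"tz":0,"wx":0,"wy":0,"wz":0,"claw":-0.2},
    {"tx":0.35,"ty":0.89,"tz":0,"wx":0,"wy":0,"wz":0,"claw":-0.2},
    {"tx":0.35,"ty":0.89,"tz":0,"wx":0,"wy":0,"wz":0,"claw":-0.2},
    {"tx":0.35,"ty":0.89,"tz":0,"wx":0,"wy":0,"wz":0,"claw":-0.2},
    {"tx":0.35,"ty":0.89,"tz":0,"wx":0,"wy":0,"wz":0,"claw":-0.2},
  ],
)

```text
clock: 17.35
tool_pos: [0.5258, 0.1368, 0.1268]
eef_rot: [0.669, 0.744, -0.001, -0.0]
contact_force: [0.6, -0.2, -0.8]
opening: 0.48
finger_force: 15.0
```

drive_tool(
  targets=[
    {"tx":0,"ty":0,"tz":0,"wx":0,"wy":0,"wz":0,"claw":-0.2},
    {"tx":0,"ty":0,"tz":0,"wx":0,"wy":0,"wz":0,"claw":-0.2},
    {"tx":0,"ty":0,"tz":-0.6,"wx":0,"wy":0,"wz":0,"claw":-0.2},
    {"tx":0,"ty":0,"tz":-0.6,"wx":0,"wy":0,"wz":0,"claw":-0.2},
    {"tx":0,"ty":0,"tz":0,"wx":0,"wy":0,"wz":0,"claw":-0.2},
    {"tx":0,"ty":0,"tz":0,"wx":0,"wy":0,"wz":0,"claw":-0.2},
    {"tx":0,"ty":0,"tz":0,"wx":0,"wy":0,"wz":0,"claw":-0.2},
    {"tx":0,"ty":0,"tz":0,"wx":0,"wy":0,"wz":0,"claw":-0.2},
  ],
)

```text
clock: 18.15
tool_pos: [0.5263, 0.1359, 0.0924]
eef_rot: [0.669, 0.743, 0.0, -0.0]
contact_force: [-0.2, 0.1, -0.8]
opening: 0.477
finger_force: 15.0
```

drive_tool(
  targets=[
    {"tx":0,"ty":0,"tz":-0.5,"wx":0,"wy":0,"wz":0,"claw":-0.2},
    {"tx":0,"ty":0,"tz":-0.5,"wx":0,"wy":0,"wz":0,"claw":-0.2},
    {"tx":0,"ty":0,"tz":-0.3,"wx":0,"wy":0,"wz":0,"claw":-0.2},
    {"tx":0,"ty":0,"tz":-0.15,"wx":0,"wy":0,"wz":0,"claw":-0.2},
    {"tx":0,"ty":0,"tz":-0.08,"wx":0,"wy":0,"wz":0,"claw":-0.2},
    {"tx":0,"ty":0,"tz":0,"wx":0,"wy":0,"wz":0,"claw":-0.2},
    {"tx":0,"ty":0,"tz":0,"wx":0,"wy":0,"wz":0,"claw":-0.2},
    {"tx":0,"ty":0,"tz":0,"wx":0,"wy":0,"wz":0,"claw":-0.2},
  ],
)

```text
clock: 18.95
tool_pos: [0.5261, 0.1361, 0.0462]
eef_rot: [0.669, 0.743, -0.0, -0.0]
contact_force: [-0.1, -0.4, -0.3]
opening: 0.478
finger_force: 15.0
```

drive_tool(
  targets=[
    {"tx":0,"ty":0,"tz":0,"wx":0,"wy":0,"wz":0,"claw":0.3},
    {"tx":0,"ty":0,"tz":0,"wx":0,"wy":0,"wz":0,"claw":0.3},
    {"tx":0,"ty":0,"tz":0,"wx":0,"wy":0,"wz":0,"claw":0.3},
    {"tx":0,"ty":0,"tz":0,"wx":0,"wy":0,"wz":0,"claw":0.3},
    {"tx":0,"ty":0,"tz":0.4,"wx":0,"wy":0,"wz":0,"claw":0.3},
    {"tx":0,"ty":0,"tz":0.9,"wx":0,"wy":0,"wz":0,"claw":0.3},
    {"tx":0,"ty":0,"tz":1,"wx":0,"wy":0,"wz":0,"claw":0.3},
    {"tx":-0.1,"ty":-0.4,"tz":0.5,"wx":0,"wy":0,"wz":0,"claw":0.6},
  ],
)

```text
clock: 19.75
tool_pos: [0.524, 0.1267, 0.1329]
eef_rot: [0.668, 0.744, 0.002, -0.0]
contact_force: [-0.6, -0.6, -0.4]
opening: 0.721
finger_force: 0.0
```

drive_tool(
  targets=[
    {"tx":-0.38,"ty":-0.97,"tz":0,"wx":0,"wy":0,"wz":0,"claw":0.6},
    {"tx":-0.38,"ty":-0.97,"tz":0,"wx":0,"wy":0,"wz":0,"claw":0.6},
    {"tx":-0.38,"ty":-0.97,"tz":0,"wx":0,"wy":0,"wz":0,"claw":0.6},
    {"tx":-0.38,"ty":-0.97,"tz":0,"wx":0,"wy":0,"wz":0,"claw":0.6},
    {"tx":-0.38,"ty":-0.97,"tz":0,"wx":0,"wy":0,"wz":0,"claw":0.6},
    {"tx":-0.38,"ty":-0.97,"tz":0,"wx":0,"wy":0,"wz":0,"claw":0.6},
    {"tx":-0.38,"ty":-0.97,"tz":0,"wx":0,"wy":0,"wz":0,"claw":0.6},
    {"tx":-0.3,"ty":-0.97,"tz":0,"wx":0,"wy":0,"wz":0,"claw":0.6},
  ],
)

```text
clock: 20.55
tool_pos: [0.4334, -0.1099, 0.1306]
eef_rot: [0.669, 0.744, -0.001, -0.0]
contact_force: [1.2, -0.5, -0.2]
opening: 0.8
finger_force: 0.0
```

drive_tool(
  targets=[
    {"tx":-0.1,"ty":-0.9,"tz":0,"wx":0,"wy":0,"wz":0,"claw":0.6},
    {"tx":0,"ty":-0.3,"tz":0,"wx":0,"wy":0,"wz":0,"claw":0.6},
    {"tx":0,"ty":0,"tz":0,"wx":0,"wy":0,"wz":0,"claw":0.6},
    {"tx":0,"ty":0,"tz":0,"wx":0,"wy":0,"wz":0,"claw":0.6},
    {"tx":0,"ty":0,"tz":0,"wx":0,"wy":0,"wz":0,"claw":0.6},
    {"tx":0,"ty":0,"tz":0,"wx":0,"wy":0,"wz":0,"claw":0.6},
    {"tx":0,"ty":0,"tz":0,"wx":0,"wy":0,"wz":0,"claw":0.6},
    {"tx":0,"ty":0,"tz":0,"wx":0,"wy":0,"wz":0,"claw":0.6},
  ],
)

```text
clock: 21.35
tool_pos: [0.4312, -0.1443, 0.1298]
eef_rot: [0.668, 0.744, -0.0, -0.001]
contact_force: [0.0, -0.5, 0.3]
opening: 0.796
finger_force: 0.0
```

```bash
python3 - <<'E'
from h import *
d=vision.snapshot('side');cv2.imwrite('pics/x.png',d['image'])
for x in reds(d):
    if x[0][1]>110:print('S',x)
E
```

```text
S (array([396.8, 125.5]), np.int32(232), array([0.72  , 0.2581, 0.073 ]), array([0.7048, 0.1534, 0.2026]))
S (array([238.8, 128.4]), np.int32(715), array([0.3943, 0.2263, 0.073 ]), array([0.397 , 0.2174, 0.0845]))
S (array([298.7, 157. ]), np.int32(742), array([0.5245, 0.1628, 0.073 ]), array([0.5249, 0.1598, 0.0773]))
S (array([410.5, 272.4]), np.int32(956), array([ 0.7471, -0.0728,  0.073 ]), array([ 0.746 , -0.0764,  0.081 ]))
S (array([225.4, 303.1]), np.int32(446), array([ 0.4238, -0.1551,  0.073 ]), array([ 0.4238, -0.155 ,  0.0727]))
```

drive_tool(
  targets=[
    {"tx":-0.24,"ty":-0.32,"tz":0,"wx":0,"wy":0,"wz":0,"claw":0.6},
    {"tx":0,"ty":0,"tz":-0.5,"wx":0,"wy":0,"wz":0,"claw":0.6},
    {"tx":0,"ty":0,"tz":-0.8,"wx":0,"wy":0,"wz":0,"claw":0.6},
    {"tx":0,"ty":0,"tz":-0.8,"wx":0,"wy":0,"wz":0,"claw":0.6},
    {"tx":0,"ty":0,"tz":-0.7,"wx":0,"wy":0,"wz":0,"claw":0.6},
    {"tx":0,"ty":0,"tz":-0.26,"wx":0,"wy":0,"wz":0,"claw":0.6},
    {"tx":0,"ty":0,"tz":0,"wx":0,"wy":0,"wz":0,"claw":0.6},
    {"tx":0,"ty":0,"tz":0,"wx":0,"wy":0,"wz":0,"claw":0.6},
  ],
)

```text
clock: 22.2
tool_pos: [0.4235, -0.1548, 0.0381]
eef_rot: [0.669, 0.743, -0.001, -0.001]
contact_force: [-0.3, -0.7, 0.3]
opening: 0.8
finger_force: 0.0
```

drive_tool(
  targets=[
    {"tx":0,"ty":0,"tz":0,"wx":0,"wy":0,"wz":0,"claw":-0.2},
    {"tx":0,"ty":0,"tz":0,"wx":0,"wy":0,"wz":0,"claw":-0.2},
    {"tx":0,"ty":0,"tz":0,"wx":0,"wy":0,"wz":0,"claw":-0.2},
    {"tx":0,"ty":0,"tz":0,"wx":0,"wy":0,"wz":0,"claw":-0.2},
    {"tx":0,"ty":0,"tz":0,"wx":0,"wy":0,"wz":0,"claw":-0.2},
    {"tx":0,"ty":0,"tz":0,"wx":0,"wy":0,"wz":0,"claw":-0.2},
    {"tx":0,"ty":0,"tz":0,"wx":0,"wy":0,"wz":0,"claw":-0.2},
    {"tx":0,"ty":0,"tz":0,"wx":0,"wy":0,"wz":0,"claw":-0.2},
  ],
)

```text
clock: 23.0
tool_pos: [0.4239, -0.1546, 0.0383]
eef_rot: [0.669, 0.743, -0.001, -0.0]
contact_force: [-1.2, -0.4, 5.8]
opening: 0.476
finger_force: 15.0
```

drive_tool(
  targets=[
    {"tx":0,"ty":0,"tz":0.7,"wx":0,"wy":0,"wz":0,"claw":-0.2},
    {"tx":0,"ty":0,"tz":1,"wx":0,"wy":0,"wz":0,"claw":-0.2},
    {"tx":0,"ty":0,"tz":1,"wx":0,"wy":0,"wz":0,"claw":-0.2},
    {"tx":0.25,"ty":0.5,"tz":0.37,"wx":0,"wy":0,"wz":0,"claw":-0.2},
    {"tx":0.45,"ty":0.97,"tz":0,"wx":0,"wy":0,"wz":0,"claw":-0.2},
    {"tx":0.45,"ty":0.97,"tz":0,"wx":0,"wy":0,"wz":0,"claw":-0.2},
    {"tx":0.45,"ty":0.97,"tz":0,"wx":0,"wy":0,"wz":0,"claw":-0.2},
    {"tx":0.45,"ty":0.97,"tz":0,"wx":0,"wy":0,"wz":0,"claw":-0.2},
  ],
)

```text
clock: 23.8
tool_pos: [0.4855, -0.0219, 0.1299]
eef_rot: [0.669, 0.743, -0.001, -0.001]
contact_force: [0.3, -0.2, -1.1]
opening: 0.473
finger_force: 15.0
```

drive_tool(
  targets=[
    {"tx":0.45,"ty":0.97,"tz":0,"wx":0,"wy":0,"wz":0,"claw":-0.2},
    {"tx":0.45,"ty":0.97,"tz":0,"wx":0,"wy":0,"wz":0,"claw":-0.2},
    {"tx":0.45,"ty":0.97,"tz":0,"wx":0,"wy":0,"wz":0,"claw":-0.2},
    {"tx":0.24,"ty":0.58,"tz":0,"wx":0,"wy":0,"wz":0,"claw":-0.2},
    {"tx":0,"ty":0,"tz":0,"wx":0,"wy":0,"wz":0,"claw":-0.2},
    {"tx":0,"ty":0,"tz":-0.3,"wx":0,"wy":0,"wz":0,"claw":-0.2},
    {"tx":0,"ty":0,"tz":-0.3,"wx":0,"wy":0,"wz":0,"claw":-0.2},
    {"tx":0,"ty":0,"tz":0,"wx":0,"wy":0,"wz":0,"claw":-0.2},
  ],
)

```text
clock: 24.6
tool_pos: [0.5315, 0.0792, 0.1103]
eef_rot: [0.669, 0.743, -0.003, -0.001]
contact_force: [0.5, -0.2, -2.0]
opening: 0.473
finger_force: 15.0
```

drive_tool(
  targets=[
    {"tx":0.03,"ty":0.07,"tz":-0.5,"wx":0,"wy":0,"wz":0,"claw":-0.2},
    {"tx":0,"ty":0,"tz":-0.6,"wx":0,"wy":0,"wz":0,"claw":-0.2},
    {"tx":0,"ty":0,"tz":-0.5,"wx":0,"wy":0,"wz":0,"claw":-0.2},
    {"tx":0,"ty":0,"tz":-0.3,"wx":0,"wy":0,"wz":0,"claw":-0.2},
    {"tx":0,"ty":0,"tz":-0.15,"wx":0,"wy":0,"wz":0,"claw":-0.2},
    {"tx":0,"ty":0,"tz":-0.08,"wx":0,"wy":0,"wz":0,"claw":-0.2},
    {"tx":0,"ty":0,"tz":0,"wx":0,"wy":0,"wz":0,"claw":-0.2},
    {"tx":0,"ty":0,"tz":0,"wx":0,"wy":0,"wz":0,"claw":-0.2},
  ],
)

```text
clock: 25.4
tool_pos: [0.5343, 0.0839, 0.0486]
eef_rot: [0.669, 0.743, -0.0, -0.0]
contact_force: [-0.4, 0.5, 0.2]
opening: 0.482
finger_force: 15.0
```

drive_tool(
  targets=[
    {"tx":0,"ty":0,"tz":0,"wx":0,"wy":0,"wz":0,"claw":0.3},
    {"tx":0,"ty":0,"tz":0,"wx":0,"wy":0,"wz":0,"claw":0.3},
    {"tx":0,"ty":0,"tz":0,"wx":0,"wy":0,"wz":0,"claw":0.3},
    {"tx":0,"ty":0,"tz":0,"wx":0,"wy":0,"wz":0,"claw":0.3},
    {"tx":0,"ty":0,"tz":0.4,"wx":0,"wy":0,"wz":0,"claw":0.3},
    {"tx":0,"ty":0,"tz":0.9,"wx":0,"wy":0,"wz":0,"claw":0.3},
    {"tx":0,"ty":0,"tz":1,"wx":0,"wy":0,"wz":0,"claw":0.3},
    {"tx":0,"ty":0,"tz":1,"wx":0,"wy":0,"wz":0,"claw":0.1},
  ],
)

```text
clock: 26.2
tool_pos: [0.5336, 0.0838, 0.1489]
eef_rot: [0.669, 0.744, -0.001, -0.001]
contact_force: [-0.2, -0.8, 0.1]
opening: 0.584
finger_force: 0.0
```

drive_tool(
  targets=[
    {"tx":0,"ty":0,"tz":1,"wx":0,"wy":0,"wz":0,"claw":-0.1},
    {"tx":0,"ty":0,"tz":1,"wx":0,"wy":0,"wz":0,"claw":-0.1},
    {"tx":0,"ty":0,"tz":1,"wx":0,"wy":0,"wz":0,"claw":-0.1},
    {"tx":0,"ty":0,"tz":1,"wx":0,"wy":0,"wz":0,"claw":-0.1},
    {"tx":0.9,"ty":0.35,"tz":0,"wx":0,"wy":0,"wz":0,"claw":-0.1},
    {"tx":0.9,"ty":0.35,"tz":0,"wx":0,"wy":0,"wz":0,"claw":-0.1},
    {"tx":0.9,"ty":0.35,"tz":0,"wx":0,"wy":0,"wz":0,"claw":-0.1},
    {"tx":0.9,"ty":0.35,"tz":0,"wx":0,"wy":0,"wz":0,"claw":-0.1},
  ],
)

```text
clock: 27.0
tool_pos: [0.6425, 0.126, 0.2683]
eef_rot: [0.669, 0.744, -0.0, -0.001]
contact_force: [-0.2, 0.2, -0.1]
opening: 0.448
finger_force: 0.0
```

drive_tool(
  targets=[
    {"tx":0.9,"ty":0.35,"tz":0,"wx":0,"wy":0,"wz":0,"claw":-0.1},
    {"tx":0.9,"ty":0.35,"tz":0,"wx":0,"wy":0,"wz":0,"claw":-0.1},
    {"tx":0.3,"ty":0.1,"tz":0,"wx":0,"wy":0,"wz":0,"claw":-0.1},
    {"tx":0,"ty":0,"tz":0,"wx":0,"wy":0,"wz":0,"claw":-0.1},
    {"tx":0,"ty":0,"tz":0,"wx":0,"wy":0,"wz":0,"claw":-0.1},
    {"tx":0,"ty":0,"tz":0,"wx":0,"wy":0,"wz":0,"claw":-0.1},
    {"tx":0,"ty":0,"tz":0,"wx":0,"wy":0,"wz":0,"claw":-0.1},
    {"tx":0,"ty":0,"tz":0,"wx":0,"wy":0,"wz":0,"claw":-0.1},
  ],
)

```text
clock: 27.8
tool_pos: [0.7046, 0.1494, 0.2676]
eef_rot: [0.669, 0.743, -0.001, -0.0]
contact_force: [0.4, 0.2, -0.2]
opening: 0.452
finger_force: 0.0
```

```bash
python3 - <<'E'
from h import *
d=snap('side','s5.png',230,90,200,150,4)
for x in reds(d):
    if x[0][1]>110:print('S',x)
E
```

```text
S (array([396.6, 124.2]), np.int32(205), array([0.7195, 0.2616, 0.073 ]), array([0.7048, 0.1591, 0.1994]))
S (array([238.6, 128. ]), np.int32(686), array([0.3937, 0.2274, 0.073 ]), array([0.3959, 0.2204, 0.0821]))
S (array([299.4, 168.5]), np.int32(1174), array([0.5284, 0.1353, 0.073 ]), array([0.5288, 0.1319, 0.0782]))
S (array([410.9, 272.1]), np.int32(897), array([ 0.7479, -0.0721,  0.073 ]), array([ 0.7463, -0.0771,  0.084 ]))
```

View pics/s5.png

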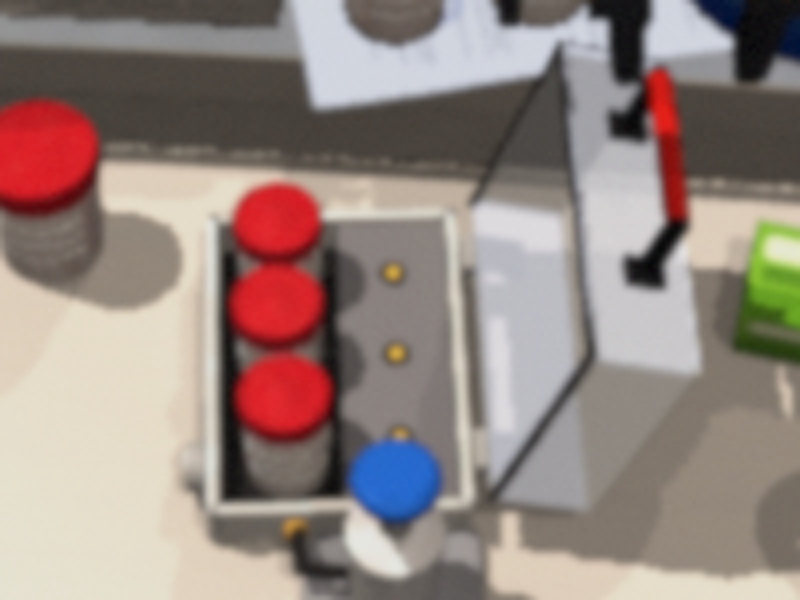

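All three vials stand upright in the channel (lids at (278,220), (277,303), (284,395)). The bar is at (666,150), below the gripper.

drive_tool(
  targets=[
    {"tx":0,"ty":0,"tz":-0.6,"wx":0,"wy":0,"wz":0,"claw":-0.1},
    {"tx":0,"ty":0,"tz":-0.8,"wx":0,"wy":0,"wz":0,"claw":-0.1},
    {"tx":0,"ty":0,"tz":-0.6,"wx":0,"wy":0,"wz":0,"claw":-0.1},
    {"tx":0,"ty":0,"tz":-0.4,"wx":0,"wy":0,"wz":0,"claw":-0.1},
    {"tx":0,"ty":0,"tz":0,"wx":0,"wy":0,"wz":0,"claw":-0.1},
    {"tx":0,"ty":0,"tz":0,"wx":0,"wy":0,"wz":0,"claw":-1},
    {"tx":0,"ty":0,"tz":0,"wx":0,"wy":0,"wz":0,"claw":-1},
    {"tx":0,"ty":0,"tz":0,"wx":0,"wy":0,"wz":0,"claw":-1},
  ],
  force=20,
)

```text
clock: 28.65
tool_pos: [0.7055, 0.1501, 0.1964]
eef_rot: [0.669, 0.743, 0.0, -0.0]
contact_force: [0.4, -0.7, -0.1]
opening: 0.199
finger_force: 0.0
```

drive_tool(
  targets=[
    {"tx":0,"ty":0,"tz":0,"wx":0,"wy":0,"wz":0,"claw":-1},
    {"tx":0,"ty":0,"tz":0,"wx":0,"wy":0,"wz":0,"claw":-1},
    {"tx":0,"ty":0,"tz":0,"wx":0,"wy":0,"wz":0,"claw":-1},
    {"tx":0,"ty":0,"tz":0,"wx":0,"wy":0,"wz":0,"claw":-1},
    {"tx":0,"ty":0,"tz":0,"wx":0,"wy":0,"wz":0,"claw":-1},
    {"tx":0,"ty":0,"tz":0,"wx":0,"wy":0,"wz":0,"claw":-1},
    {"tx":0,"ty":0,"tz":0,"wx":0,"wy":0,"wz":0,"claw":-1},
    {"tx":0,"ty":0,"tz":0,"wx":0,"wy":0,"wz":0,"claw":-1},
  ],
)

```text
clock: 29.45
tool_pos: [0.7056, 0.15, 0.1958]
eef_rot: [0.669, 0.743, 0.0, -0.0]
contact_force: [1.7, 0.0, 4.6]
opening: 0.128
finger_force: 20.0
```

```bash
python3 - <<'E'
import numpy as np
yaw=.105;R=.1805
phis=np.r_[np.linspace(2.025,.25,25),np.linspace(.25,.167,9)[1:]]
x=-R*np.cos(phis);z=R*np.sin(phis)
for i,(dx,dz) in enumerate(zip(np.diff(x),np.diff(z))):print((np.array([dx*np.cos(yaw),dx*np.sin(yaw),dz])/.03).round(2).tolist(),end='\n' if i%8==7 else ' ')
print((x[[0,8,16,24,32]]*np.cos(yaw)+.6264).round(4),(z[[0,8,16,24,32]]+.035).round(4))
E
```

```text
[-0.4, -0.04, 0.18] [-0.42, -0.04, 0.15] [-0.43, -0.04, 0.12] [-0.43, -0.05, 0.09] [-0.44, -0.05, 0.05] [-0.44, -0.05, 0.02] [-0.44, -0.05, -0.01] [-0.44, -0.05, -0.04]
[-0.44, -0.05, -0.08] [-0.43, -0.05, -0.11] [-0.42, -0.04, -0.14] [-0.41, -0.04, -0.17] [-0.39, -0.04, -0.2] [-0.38, -0.04, -0.23] [-0.36, -0.04, -0.26] [-0.34, -0.04, -0.28]
[-0.32, -0.03, -0.31] [-0.3, -0.03, -0.33] [-0.27, -0.03, -0.35] [-0.24, -0.03, -0.37] [-0.22, -0.02, -0.39] [-0.19, -0.02, -0.4] [-0.16, -0.02, -0.42] [-0.13, -0.01, -0.43]
[-0.02, -0.0, -0.06] [-0.01, -0.0, -0.06] [-0.01, -0.0, -0.06] [-0.01, -0.0, -0.06] [-0.01, -0.0, -0.06] [-0.01, -0.0, -0.06] [-0.01, -0.0, -0.06] [-0.01, -0.0, -0.06]
[0.7052 0.6018 0.5068 0.4525 0.4494] [0.1972 0.2138 0.1696 0.0797 0.065 ]
```

drive_tool(
  targets=[
    {"tx":-0.4,"ty":-0.04,"tz":0.18,"wx":0,"wy":0,"wz":0,"claw":-1},
    {"tx":-0.42,"ty":-0.04,"tz":0.15,"wx":0,"wy":0,"wz":0,"claw":-1},
    {"tx":-0.43,"ty":-0.04,"tz":0.12,"wx":0,"wy":0,"wz":0,"claw":-1},
    {"tx":-0.43,"ty":-0.05,"tz":0.09,"wx":0,"wy":0,"wz":0,"claw":-1},
    {"tx":-0.44,"ty":-0.05,"tz":0.05,"wx":0,"wy":0,"wz":0,"claw":-1},
    {"tx":-0.44,"ty":-0.05,"tz":0.02,"wx":0,"wy":0,"wz":0,"claw":-1},
    {"tx":-0.44,"ty":-0.05,"tz":-0.01,"wx":0,"wy":0,"wz":0,"claw":-1},
    {"tx":-0.44,"ty":-0.05,"tz":-0.04,"wx":0,"wy":0,"wz":0,"claw":-1},
  ],
)

```text
clock: 30.25
tool_pos: [0.6023, 0.1395, 0.2124]
eef_rot: [0.669, 0.744, 0.001, -0.0]
contact_force: [2.7, 0.9, 2.8]
opening: 0.129
finger_force: 20.0
```

drive_tool(
  targets=[
    {"tx":-0.44,"ty":-0.05,"tz":-0.08,"wx":0,"wy":0,"wz":0,"claw":-1},
    {"tx":-0.43,"ty":-0.05,"tz":-0.11,"wx":0,"wy":0,"wz":0,"claw":-1},
    {"tx":-0.42,"ty":-0.04,"tz":-0.14,"wx":0,"wy":0,"wz":0,"claw":-1},
    {"tx":-0.41,"ty":-0.04,"tz":-0.17,"wx":0,"wy":0,"wz":0,"claw":-1},
    {"tx":-0.39,"ty":-0.04,"tz":-0.2,"wx":0,"wy":0,"wz":0,"claw":-1},
    {"tx":-0.38,"ty":-0.04,"tz":-0.23,"wx":0,"wy":0,"wz":0,"claw":-1},
    {"tx":-0.36,"ty":-0.04,"tz":-0.26,"wx":0,"wy":0,"wz":0,"claw":-1},
    {"tx":-0.34,"ty":-0.04,"tz":-0.28,"wx":0,"wy":0,"wz":0,"claw":-1},
  ],
)

```text
clock: 31.05
tool_pos: [0.5067, 0.1297, 0.1678]
eef_rot: [0.669, 0.744, 0.001, -0.001]
contact_force: [2.3, 3.1, -0.4]
opening: 0.128
finger_force: 20.0
```

drive_tool(
  targets=[
    {"tx":-0.32,"ty":-0.03,"tz":-0.31,"wx":0,"wy":0,"wz":0,"claw":-1},
    {"tx":-0.3,"ty":-0.03,"tz":-0.33,"wx":0,"wy":0,"wz":0,"claw":-1},
    {"tx":-0.27,"ty":-0.03,"tz":-0.35,"wx":0,"wy":0,"wz":0,"claw":-1},
    {"tx":-0.24,"ty":-0.03,"tz":-0.37,"wx":0,"wy":0,"wz":0,"claw":-1},
    {"tx":-0.22,"ty":-0.02,"tz":-0.39,"wx":0,"wy":0,"wz":0,"claw":-1},
    {"tx":-0.19,"ty":-0.02,"tz":-0.4,"wx":0,"wy":0,"wz":0,"claw":-1},
    {"tx":-0.13,"ty":-0.01,"tz":-0.35,"wx":0,"wy":0,"wz":0,"claw":-1},
    {"tx":-0.09,"ty":-0.01,"tz":-0.25,"wx":0,"wy":0,"wz":0,"claw":-1},
  ],
)

```text
clock: 31.85
tool_pos: [0.4539, 0.1242, 0.0848]
eef_rot: [0.668, 0.744, 0.0, -0.001]
contact_force: [1.7, 3.4, 0.7]
opening: 0.126
finger_force: 20.0
```

drive_tool(
  targets=[
    {"tx":-0.02,"ty":0,"tz":-0.09,"wx":0,"wy":0,"wz":0,"claw":-1},
    {"tx":-0.02,"ty":0,"tz":-0.08,"wx":0,"wy":0,"wz":0,"claw":-1},
    {"tx":-0.02,"ty":0,"tz":-0.08,"wx":0,"wy":0,"wz":0,"claw":-1},
    {"tx":-0.02,"ty":0,"tz":-0.08,"wx":0,"wy":0,"wz":0,"claw":-1},
    {"tx":-0.01,"ty":0,"tz":-0.08,"wx":0,"wy":0,"wz":0,"claw":-1},
    {"tx":-0.01,"ty":0,"tz":-0.08,"wx":0,"wy":0,"wz":0,"claw":-1},
    {"tx":-0.01,"ty":0,"tz":-0.07,"wx":0,"wy":0,"wz":0,"claw":-1},
    {"tx":0,"ty":0,"tz":0,"wx":0,"wy":0,"wz":0,"claw":-1},
  ],
)

```text
clock: 32.65
tool_pos: [0.4498, 0.1237, 0.0682]
eef_rot: [0.668, 0.744, -0.001, -0.001]
contact_force: [-0.9, 5.4, -2.1]
opening: 0.128
finger_force: 20.0
```

drive_tool(
  targets=[
    {"tx":0,"ty":0,"tz":-0.05,"wx":0,"wy":0,"wz":0,"claw":-1},
    {"tx":0,"ty":0,"tz":-0.05,"wx":0,"wy":0,"wz":0,"claw":-1},
    {"tx":0,"ty":0,"tz":-0.05,"wx":0,"wy":0,"wz":0,"claw":-1},
    {"tx":0,"ty":0,"tz":0,"wx":0,"wy":0,"wz":0,"claw":-1},
    {"tx":0,"ty":0,"tz":0,"wx":0,"wy":0,"wz":0,"claw":-1},
    {"tx":0,"ty":0,"tz":0,"wx":0,"wy":0,"wz":0,"claw":-1},
    {"tx":0,"ty":0,"tz":0,"wx":0,"wy":0,"wz":0,"claw":-1},
    {"tx":0,"ty":0,"tz":0,"wx":0,"wy":0,"wz":0,"claw":-1},
  ],
)

```text
clock: 33.45
tool_pos: [0.449, 0.1236, 0.0637]
eef_rot: [0.668, 0.744, -0.001, -0.002]
contact_force: [-3.7, 6.2, -0.7]
opening: 0.128
finger_force: 20.0
```

drive_tool(
  targets=[
    {"tx":0,"ty":0,"tz":-0.04,"wx":0,"wy":0,"wz":0,"claw":-1},
    {"tx":0,"ty":0,"tz":-0.04,"wx":0,"wy":0,"wz":0,"claw":-1},
    {"tx":0,"ty":0,"tz":0,"wx":0,"wy":0,"wz":0,"claw":-1},
    {"tx":0,"ty":0,"tz":0,"wx":0,"wy":0,"wz":0,"claw":-1},
    {"tx":0,"ty":0,"tz":0,"wx":0,"wy":0,"wz":0,"claw":-1},
    {"tx":0,"ty":0,"tz":0,"wx":0,"wy":0,"wz":0,"claw":-1},
    {"tx":0,"ty":0,"tz":0,"wx":0,"wy":0,"wz":0,"claw":-1},
    {"tx":0,"ty":0,"tz":0,"wx":0,"wy":0,"wz":0,"claw":-1},
  ],
)

```text
clock: 34.25
tool_pos: [0.4486, 0.1235, 0.0613]
eef_rot: [0.668, 0.744, -0.001, -0.002]
contact_force: [-3.4, 5.4, 0.6]
opening: 0.125
finger_force: 20.0
```

drive_tool(
  targets=[
    {"tx":0,"ty":0,"tz":-0.04,"wx":0,"wy":0,"wz":0,"claw":-1},
    {"tx":0,"ty":0,"tz":0,"wx":0,"wy":0,"wz":0,"claw":-1},
    {"tx":0,"ty":0,"tz":0,"wx":0,"wy":0,"wz":0,"claw":-1},
    {"tx":0,"ty":0,"tz":0,"wx":0,"wy":0,"wz":0,"claw":-1},
    {"tx":0,"ty":0,"tz":0,"wx":0,"wy":0,"wz":0,"claw":-1},
    {"tx":0,"ty":0,"tz":0,"wx":0,"wy":0,"wz":0,"claw":-1},
    {"tx":0,"ty":0,"tz":0,"wx":0,"wy":0,"wz":0,"claw":-1},
    {"tx":0,"ty":0,"tz":0,"wx":0,"wy":0,"wz":0,"claw":-1},
  ],
)

```text
clock: 35.05
tool_pos: [0.4485, 0.1235, 0.0607]
eef_rot: [0.668, 0.744, -0.001, -0.002]
contact_force: [-4.5, 4.5, 7.2]
opening: 0.129
finger_force: 20.0
```

drive_tool(
  targets=[
    {"tx":0,"ty":0,"tz":-0.04,"wx":0,"wy":0,"wz":0,"claw":-1},
    {"tx":0,"ty":0,"tz":0,"wx":0,"wy":0,"wz":0,"claw":-1},
    {"tx":0,"ty":0,"tz":0,"wx":0,"wy":0,"wz":0,"claw":-1},
    {"tx":0,"ty":0,"tz":0,"wx":0,"wy":0,"wz":0,"claw":-1},
    {"tx":0,"ty":0,"tz":0,"wx":0,"wy":0,"wz":0,"claw":-0.2},
    {"tx":0,"ty":0,"tz":0,"wx":0,"wy":0,"wz":0,"claw":-0.2},
    {"tx":0,"ty":0,"tz":0,"wx":0,"wy":0,"wz":0,"claw":-0.2},
    {"tx":0,"ty":0,"tz":0,"wx":0,"wy":0,"wz":0,"claw":-0.2},
  ],
)

```text
clock: 35.85
tool_pos: [0.4506, 0.1222, 0.059]
eef_rot: [0.669, 0.743, -0.001, -0.0]
contact_force: [-0.1, 0.3, 0.7]
opening: 0.4
finger_force: 0.0
```

drive_tool(
  targets=[
    {"tx":0,"ty":0,"tz":0.3,"wx":0,"wy":0,"wz":0,"claw":-0.2},
    {"tx":0,"ty":0,"tz":0.7,"wx":0,"wy":0,"wz":0,"claw":-0.2},
    {"tx":0,"ty":0,"tz":1,"wx":0,"wy":0,"wz":0,"claw":-0.2},
    {"tx":0,"ty":0,"tz":1,"wx":0,"wy":0,"wz":0,"claw":-0.2},
    {"tx":0,"ty":0,"tz":1,"wx":0,"wy":0,"wz":0,"claw":-0.2},
    {"tx":0.5,"ty":-0.4,"tz":0,"wx":0,"wy":0,"wz":0,"claw":-1},
    {"tx":0.9,"ty":-0.7,"tz":0,"wx":0,"wy":0,"wz":0,"claw":-1},
    {"tx":0.9,"ty":-0.7,"tz":0,"wx":0,"wy":0,"wz":0,"claw":-1},
  ],
)

```text
clock: 36.65
tool_pos: [0.5201, 0.068, 0.1795]
eef_rot: [0.669, 0.744, -0.001, -0.0]
contact_force: [0.8, -0.1, -0.7]
opening: 0.154
finger_force: 0.0
```

drive_tool(
  targets=[
    {"tx":0.9,"ty":-0.7,"tz":0,"wx":0,"wy":0,"wz":0,"claw":-1},
    {"tx":0.9,"ty":-0.7,"tz":0,"wx":0,"wy":0,"wz":0,"claw":-1},
    {"tx":0.6,"ty":-0.4,"tz":0,"wx":0,"wy":0,"wz":0,"claw":-1},
    {"tx":0,"ty":0,"tz":0,"wx":0,"wy":0,"wz":0,"claw":-1},
    {"tx":0,"ty":0,"tz":0,"wx":0,"wy":0,"wz":0,"claw":-1},
    {"tx":0,"ty":0,"tz":0,"wx":0,"wy":0,"wz":0,"claw":-1},
    {"tx":0,"ty":0,"tz":0,"wx":0,"wy":0,"wz":0,"claw":-1},
    {"tx":0,"ty":0,"tz":0,"wx":0,"wy":0,"wz":0,"claw":-1},
  ],
)

```text
clock: 37.45
tool_pos: [0.591, 0.0159, 0.1795]
eef_rot: [0.668, 0.744, -0.001, -0.001]
contact_force: [-0.2, -0.1, -0.1]
opening: 0.007
finger_force: 0.0
```

```bash
python3 - <<'E'
from h import *
d=snap('side','s6.png',210,90,200,150,4)
S=lambda p,z:tp(d,p,z,(210,90),4)
for x in reds(d):
    if x[0][1]>110 and x[0][0]<330:print('S',x)
E
```

```text
S (array([238.5, 127.5]), np.int32(659), array([0.3933, 0.2286, 0.073 ]), array([0.3959, 0.2199, 0.0842]))
S (array([259.5, 169.3]), np.int32(177), array([0.4499, 0.1279, 0.073 ]), array([0.4489, 0.1316, 0.0675]))
```

View pics/s6.png

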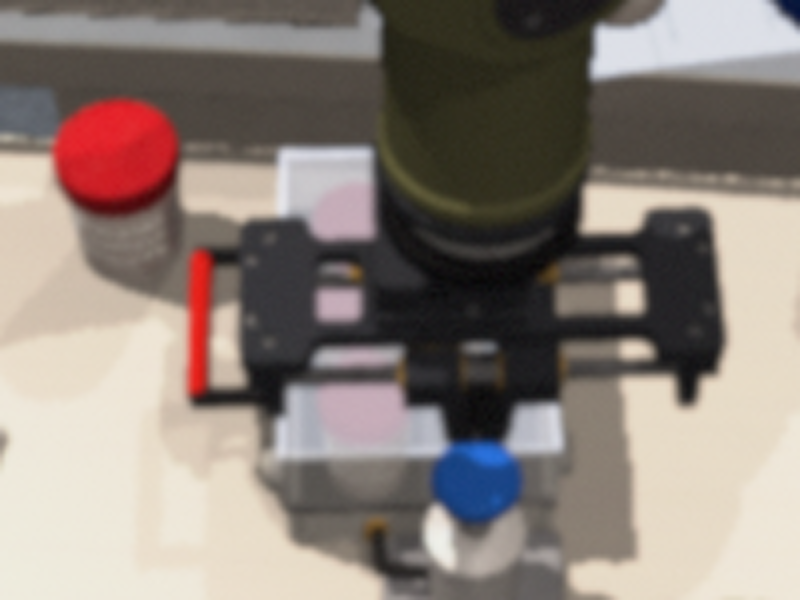

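The hood is shut: the bar at (200,325) is level, and the vials show through the flat top. The closed fingertips hang right above the blue plunger head at (477,480).

drive_tool(
  targets=[
    {"tx":0.03,"ty":0.03,"tz":-0.5,"wx":0,"wy":0,"wz":0,"claw":-1},
    {"tx":0,"ty":0,"tz":-0.5,"wx":0,"wy":0,"wz":0,"claw":-1},
    {"tx":0,"ty":0,"tz":-0.4,"wx":0,"wy":0,"wz":0,"claw":-1},
    {"tx":0,"ty":0,"tz":-0.2,"wx":0,"wy":0,"wz":0,"claw":-1},
    {"tx":0,"ty":0,"tz":-0.2,"wx":0,"wy":0,"wz":0,"claw":-1},
    {"tx":0,"ty":0,"tz":-0.2,"wx":0,"wy":0,"wz":0,"claw":-1},
    {"tx":0,"ty":0,"tz":-0.2,"wx":0,"wy":0,"wz":0,"claw":-1},
    {"tx":0,"ty":0,"tz":0,"wx":0,"wy":0,"wz":0,"claw":-1},
  ],
)

```text
clock: 38.3
tool_pos: [0.5914, 0.0158, 0.1131]
eef_rot: [0.669, 0.743, -0.002, -0.001]
contact_force: [-3.3, 0.2, 9.3]
opening: 0.008
finger_force: 4.4
```

drive_tool(
  targets=[
    {"tx":0,"ty":0,"tz":-0.08,"wx":0,"wy":0,"wz":0,"claw":-1},
    {"tx":0,"ty":0,"tz":-0.08,"wx":0,"wy":0,"wz":0,"claw":-1},
    {"tx":0,"ty":0,"tz":0,"wx":0,"wy":0,"wz":0,"claw":-1},
    {"tx":0,"ty":0,"tz":0,"wx":0,"wy":0,"wz":0,"claw":-1},
    {"tx":0,"ty":0,"tz":0,"wx":0,"wy":0,"wz":0,"claw":-1},
    {"tx":0,"ty":0,"tz":0,"wx":0,"wy":0,"wz":0,"claw":-1},
    {"tx":0,"ty":0,"tz":0,"wx":0,"wy":0,"wz":0,"claw":-1},
    {"tx":0,"ty":0,"tz":0,"wx":0,"wy":0,"wz":0,"claw":-1},
  ],
)

```text
clock: 39.1
tool_pos: [0.5915, 0.0158, 0.1092]
eef_rot: [0.669, 0.743, -0.001, -0.001]
contact_force: [-4.0, 0.1, 11.2]
opening: 0.006
finger_force: 5.1
```

drive_tool(
  targets=[
    {"tx":0,"ty":0,"tz":-0.06,"wx":0,"wy":0,"wz":0,"claw":-1},
    {"tx":0,"ty":0,"tz":0,"wx":0,"wy":0,"wz":0,"claw":-1},
    {"tx":0,"ty":0,"tz":0,"wx":0,"wy":0,"wz":0,"claw":-1},
    {"tx":0,"ty":0,"tz":0,"wx":0,"wy":0,"wz":0,"claw":-1},
    {"tx":0,"ty":0,"tz":0,"wx":0,"wy":0,"wz":0,"claw":-1},
    {"tx":0,"ty":0,"tz":0,"wx":0,"wy":0,"wz":0,"claw":-1},
    {"tx":0,"ty":0,"tz":0,"wx":0,"wy":0,"wz":0,"claw":-1},
    {"tx":0,"ty":0,"tz":0,"wx":0,"wy":0,"wz":0,"claw":-1},
  ],
)

```text
clock: 39.9
tool_pos: [0.5914, 0.0158, 0.1084]
eef_rot: [0.669, 0.743, -0.001, -0.0]
contact_force: [-7.7, -2.2, 17.6]
opening: 0.006
finger_force: 9.1
```

drive_tool(
  targets=[
    {"tx":0,"ty":0,"tz":-0.04,"wx":0,"wy":0,"wz":0,"claw":-1},
    {"tx":0,"ty":0,"tz":0,"wx":0,"wy":0,"wz":0,"claw":-1},
    {"tx":0,"ty":0,"tz":0,"wx":0,"wy":0,"wz":0,"claw":-1},
    {"tx":0,"ty":0,"tz":0,"wx":0,"wy":0,"wz":0,"claw":-1},
    {"tx":0,"ty":0,"tz":0,"wx":0,"wy":0,"wz":0,"claw":-1},
    {"tx":0,"ty":0,"tz":0,"wx":0,"wy":0,"wz":0,"claw":-1},
    {"tx":0,"ty":0,"tz":0,"wx":0,"wy":0,"wz":0,"claw":-1},
    {"tx":0,"ty":0,"tz":0,"wx":0,"wy":0,"wz":0,"claw":-1},
  ],
)

```text
clock: 40.7
tool_pos: [0.5914, 0.0158, 0.1083]
eef_rot: [0.669, 0.743, -0.002, 0.0]
contact_force: [-9.5, -2.7, 27.5]
opening: 0.004
finger_force: 13.3
```

The stop is reached (27 N, z no longer falling). Now full release, then stroke two.

drive_tool(
  targets=[
    {"tx":0,"ty":0,"tz":0.3,"wx":0,"wy":0,"wz":0,"claw":-1},
    {"tx":0,"ty":0,"tz":0.3,"wx":0,"wy":0,"wz":0,"claw":-1},
    {"tx":0,"ty":0,"tz":0.4,"wx":0,"wy":0,"wz":0,"claw":-1},
    {"tx":0,"ty":0,"tz":0.5,"wx":0,"wy":0,"wz":0,"claw":-1},
    {"tx":0,"ty":0,"tz":0,"wx":0,"wy":0,"wz":0,"claw":-1},
    {"tx":0,"ty":0,"tz":0,"wx":0,"wy":0,"wz":0,"claw":-1},
    {"tx":0,"ty":0,"tz":0,"wx":0,"wy":0,"wz":0,"claw":-1},
    {"tx":0,"ty":0,"tz":0,"wx":0,"wy":0,"wz":0,"claw":-1},
  ],
)

```text
clock: 41.5
tool_pos: [0.5921, 0.0159, 0.1498]
eef_rot: [0.669, 0.743, -0.001, -0.001]
contact_force: [-0.7, -0.1, 0.0]
opening: 0.007
finger_force: 0.0
```

drive_tool(
  targets=[
    {"tx":0,"ty":0,"tz":-0.4,"wx":0,"wy":0,"wz":0,"claw":-1},
    {"tx":0,"ty":0,"tz":-0.2,"wx":0,"wy":0,"wz":0,"claw":-1},
    {"tx":0,"ty":0,"tz":-0.2,"wx":0,"wy":0,"wz":0,"claw":-1},
    {"tx":0,"ty":0,"tz":-0.2,"wx":0,"wy":0,"wz":0,"claw":-1},
    {"tx":0,"ty":0,"tz":-0.2,"wx":0,"wy":0,"wz":0,"claw":-1},
    {"tx":0,"ty":0,"tz":-0.1,"wx":0,"wy":0,"wz":0,"claw":-1},
    {"tx":0,"ty":0,"tz":0,"wx":0,"wy":0,"wz":0,"claw":-1},
    {"tx":0,"ty":0,"tz":0,"wx":0,"wy":0,"wz":0,"claw":-1},
  ],
)

```text
clock: 42.3
tool_pos: [0.5921, 0.0159, 0.1118]
eef_rot: [0.669, 0.743, -0.001, -0.0]
contact_force: [-2.0, -1.4, 9.9]
opening: 0.006
finger_force: 4.7
```

drive_tool(
  targets=[
    {"tx":0,"ty":0,"tz":-0.08,"wx":0,"wy":0,"wz":0,"claw":-1},
    {"tx":0,"ty":0,"tz":-0.08,"wx":0,"wy":0,"wz":0,"claw":-1},
    {"tx":0,"ty":0,"tz":-0.03,"wx":0,"wy":0,"wz":0,"claw":-1},
    {"tx":0,"ty":0,"tz":0,"wx":0,"wy":0,"wz":0,"claw":-1},
    {"tx":0,"ty":0,"tz":0,"wx":0,"wy":0,"wz":0,"claw":-1},
    {"tx":0,"ty":0,"tz":0,"wx":0,"wy":0,"wz":0,"claw":-1},
    {"tx":0,"ty":0,"tz":0,"wx":0,"wy":0,"wz":0,"claw":-1},
    {"tx":0,"ty":0,"tz":0,"wx":0,"wy":0,"wz":0,"claw":-1},
  ],
)

```text
clock: 43.1
tool_pos: [0.5921, 0.0159, 0.1083]
eef_rot: [0.669, 0.743, -0.001, 0.0]
contact_force: [-6.8, -2.7, 25.9]
opening: 0.004
finger_force: 12.7
```

drive_tool(
  targets=[
    {"tx":0,"ty":0,"tz":0.3,"wx":0,"wy":0,"wz":0,"claw":-1},
    {"tx":0,"ty":0,"tz":0.3,"wx":0,"wy":0,"wz":0,"claw":-1},
    {"tx":0,"ty":0,"tz":0.5,"wx":0,"wy":0,"wz":0,"claw":-1},
    {"tx":0,"ty":0,"tz":0.7,"wx":0,"wy":0,"wz":0,"claw":-1},
    {"tx":0,"ty":0,"tz":0.7,"wx":0,"wy":0,"wz":0,"claw":-1},
    {"tx":0,"ty":0,"tz":0,"wx":0,"wy":0,"wz":0,"claw":-0.1},
    {"tx":-0.8,"ty":0.6,"tz":0,"wx":0,"wy":0,"wz":0,"claw":-0.1},
    {"tx":-0.8,"ty":0.6,"tz":0,"wx":0,"wy":0,"wz":0,"claw":-0.1},
  ],
)

```text
clock: 43.9
tool_pos: [0.5437, 0.0517, 0.1798]
eef_rot: [0.67, 0.743, -0.001, -0.001]
contact_force: [0.0, 0.8, 0.2]
opening: 0.254
finger_force: 0.0
```

drive_tool(
  targets=[
    {"tx":-0.8,"ty":0.6,"tz":0,"wx":0,"wy":0,"wz":0,"claw":-0.1},
    {"tx":-0.8,"ty":0.6,"tz":0,"wx":0,"wy":0,"wz":0,"claw":-0.1},
    {"tx":-0.8,"ty":0.6,"tz":0,"wx":0,"wy":0,"wz":0,"claw":-0.1},
    {"tx":-0.8,"ty":0.6,"tz":0,"wx":0,"wy":0,"wz":0,"claw":-0.1},
    {"tx":0,"ty":0,"tz":0,"wx":0,"wy":0,"wz":0,"claw":-0.1},
    {"tx":0,"ty":0,"tz":0,"wx":0,"wy":0,"wz":0,"claw":-0.1},
    {"tx":0,"ty":0,"tz":0,"wx":0,"wy":0,"wz":0,"claw":-0.1},
    {"tx":0,"ty":0,"tz":0,"wx":0,"wy":0,"wz":0,"claw":-0.1},
  ],
)

```text
clock: 44.7
tool_pos: [0.4492, 0.1232, 0.1804]
eef_rot: [0.67, 0.743, -0.001, -0.0]
contact_force: [0.2, 0.3, -0.3]
opening: 0.451
finger_force: 0.0
```

```bash
python3 - <<'E'
from h import *
d=vision.snapshot('side')
p=proj(d,(.593,.0165,.125));print(p,[rng(d,(p[0]+i,p[1])) for i in(-2,0,2)])
import numpy as np
yaw=.105;R=.1805
phis=np.r_[np.linspace(.167,.3,5),np.linspace(.3,2.03,29)[1:]]
x=-R*np.cos(phis);z=R*np.sin(phis)
for i,(dx,dz) in enumerate(zip(np.diff(x),np.diff(z))):print((np.array([dx*np.cos(yaw),dx*np.sin(yaw),dz])/.03).round(2).tolist(),end='\n' if i%8==7 else ' ')
E
```

```text
[328.7 209.4] [array([0.5895, 0.0158, 0.1256]), array([0.5931, 0.0168, 0.1244]), array([0.5966, 0.0179, 0.123 ])]
[0.04, 0.0, 0.2] [0.04, 0.0, 0.2] [0.05, 0.01, 0.19] [0.06, 0.01, 0.19] [0.12, 0.01, 0.35] [0.14, 0.01, 0.34] [0.16, 0.02, 0.33] [0.18, 0.02, 0.32]
[0.2, 0.02, 0.31] [0.22, 0.02, 0.3] [0.24, 0.03, 0.28] [0.26, 0.03, 0.27] [0.27, 0.03, 0.25] [0.29, 0.03, 0.23] [0.3, 0.03, 0.22] [0.31, 0.03, 0.2]
[0.32, 0.03, 0.18] [0.33, 0.04, 0.16] [0.34, 0.04, 0.14] [0.35, 0.04, 0.11] [0.36, 0.04, 0.09] [0.36, 0.04, 0.07] [0.37, 0.04, 0.05] [0.37, 0.04, 0.02]
[0.37, 0.04, 0.0] [0.37, 0.04, -0.02] [0.37, 0.04, -0.04] [0.36, 0.04, -0.07] [0.36, 0.04, -0.09] [0.35, 0.04, -0.11] [0.35, 0.04, -0.13] [0.34, 0.04, -0.15]
```

Plunger is fully back up. Grasp the bar: descend 0.1804→0.061 (−3.98 units).

drive_tool(
  targets=[
    {"tx":0,"ty":0.06,"tz":-0.6,"wx":0,"wy":0,"wz":0,"claw":-0.1},
    {"tx":0,"ty":0,"tz":-0.8,"wx":0,"wy":0,"wz":0,"claw":-0.1},
    {"tx":0,"ty":0,"tz":-0.8,"wx":0,"wy":0,"wz":0,"claw":-0.1},
    {"tx":0,"ty":0,"tz":-0.7,"wx":0,"wy":0,"wz":0,"claw":-0.1},
    {"tx":0,"ty":0,"tz":-0.6,"wx":0,"wy":0,"wz":0,"claw":-0.1},
    {"tx":0,"ty":0,"tz":-0.4,"wx":0,"wy":0,"wz":0,"claw":-0.1},
    {"tx":0,"ty":0,"tz":0,"wx":0,"wy":0,"wz":0,"claw":-0.1},
    {"tx":0,"ty":0,"tz":0,"wx":0,"wy":0,"wz":0,"claw":-1},
  ],
  force=20,
)

```text
clock: 45.55
tool_pos: [0.4487, 0.1257, 0.0638]
eef_rot: [0.669, 0.743, -0.0, -0.0]
contact_force: [1.1, -0.2, -0.2]
opening: 0.384
finger_force: 0.0
```

drive_tool(
  targets=[
    {"tx":0,"ty":0,"tz":0,"wx":0,"wy":0,"wz":0,"claw":-1},
    {"tx":0,"ty":0,"tz":0,"wx":0,"wy":0,"wz":0,"claw":-1},
    {"tx":0,"ty":0,"tz":0,"wx":0,"wy":0,"wz":0,"claw":-1},
    {"tx":0,"ty":0,"tz":0,"wx":0,"wy":0,"wz":0,"claw":-1},
    {"tx":0,"ty":0,"tz":0,"wx":0,"wy":0,"wz":0,"claw":-1},
    {"tx":0,"ty":0,"tz":0,"wx":0,"wy":0,"wz":0,"claw":-1},
    {"tx":0,"ty":0,"tz":0,"wx":0,"wy":0,"wz":0,"claw":-1},
    {"tx":0,"ty":0,"tz":0,"wx":0,"wy":0,"wz":0,"claw":-1},
  ],
)

```text
clock: 46.35
tool_pos: [0.4483, 0.1258, 0.0642]
eef_rot: [0.669, 0.743, -0.0, -0.0]
contact_force: [-1.5, -0.6, 6.2]
opening: 0.124
finger_force: 20.0
```

drive_tool(
  targets=[
    {"tx":0.04,"ty":0,"tz":0.2,"wx":0,"wy":0,"wz":0,"claw":-1},
    {"tx":0.04,"ty":0,"tz":0.2,"wx":0,"wy":0,"wz":0,"claw":-1},
    {"tx":0.05,"ty":0.01,"tz":0.19,"wx":0,"wy":0,"wz":0,"claw":-1},
    {"tx":0.06,"ty":0.01,"tz":0.19,"wx":0,"wy":0,"wz":0,"claw":-1},
    {"tx":0.12,"ty":0.01,"tz":0.35,"wx":0,"wy":0,"wz":0,"claw":-1},
    {"tx":0.14,"ty":0.01,"tz":0.34,"wx":0,"wy":0,"wz":0,"claw":-1},
    {"tx":0.16,"ty":0.02,"tz":0.33,"wx":0,"wy":0,"wz":0,"claw":-1},
    {"tx":0.18,"ty":0.02,"tz":0.32,"wx":0,"wy":0,"wz":0,"claw":-1},
  ],
)

```text
clock: 47.15
tool_pos: [0.4707, 0.128, 0.128]
eef_rot: [0.669, 0.744, -0.002, -0.001]
contact_force: [-3.4, 1.1, -3.1]
opening: 0.127
finger_force: 20.0
```

drive_tool(
  targets=[
    {"tx":0.2,"ty":0.02,"tz":0.31,"wx":0,"wy":0,"wz":0,"claw":-1},
    {"tx":0.22,"ty":0.02,"tz":0.3,"wx":0,"wy":0,"wz":0,"claw":-1},
    {"tx":0.24,"ty":0.03,"tz":0.28,"wx":0,"wy":0,"wz":0,"claw":-1},
    {"tx":0.26,"ty":0.03,"tz":0.27,"wx":0,"wy":0,"wz":0,"claw":-1},
    {"tx":0.27,"ty":0.03,"tz":0.25,"wx":0,"wy":0,"wz":0,"claw":-1},
    {"tx":0.29,"ty":0.03,"tz":0.23,"wx":0,"wy":0,"wz":0,"claw":-1},
    {"tx":0.3,"ty":0.03,"tz":0.22,"wx":0,"wy":0,"wz":0,"claw":-1},
    {"tx":0.31,"ty":0.03,"tz":0.2,"wx":0,"wy":0,"wz":0,"claw":-1},
  ],
)

```text
clock: 47.95
tool_pos: [0.5304, 0.1341, 0.1903]
eef_rot: [0.668, 0.744, -0.004, -0.002]
contact_force: [-8.7, -1.1, 9.9]
opening: 0.125
finger_force: 20.0
```

drive_tool(
  targets=[
    {"tx":0.32,"ty":0.03,"tz":0.18,"wx":0,"wy":0,"wz":0,"claw":-1},
    {"tx":0.33,"ty":0.04,"tz":0.16,"wx":0,"wy":0,"wz":0,"claw":-1},
    {"tx":0.34,"ty":0.04,"tz":0.14,"wx":0,"wy":0,"wz":0,"claw":-1},
    {"tx":0.35,"ty":0.04,"tz":0.11,"wx":0,"wy":0,"wz":0,"claw":-1},
    {"tx":0.36,"ty":0.04,"tz":0.09,"wx":0,"wy":0,"wz":0,"claw":-1},
    {"tx":0.36,"ty":0.04,"tz":0.07,"wx":0,"wy":0,"wz":0,"claw":-1},
    {"tx":0.37,"ty":0.04,"tz":0.05,"wx":0,"wy":0,"wz":0,"claw":-1},
    {"tx":0.37,"ty":0.04,"tz":0.02,"wx":0,"wy":0,"wz":0,"claw":-1},
  ],
)

```text
clock: 48.75
tool_pos: [0.6185, 0.1433, 0.2149]
eef_rot: [0.669, 0.743, -0.001, -0.001]
contact_force: [-1.5, -0.0, 0.8]
opening: 0.126
finger_force: 20.0
```

drive_tool(
  targets=[
    {"tx":0.37,"ty":0.04,"tz":0,"wx":0,"wy":0,"wz":0,"claw":-1},
    {"tx":0.37,"ty":0.04,"tz":-0.02,"wx":0,"wy":0,"wz":0,"claw":-1},
    {"tx":0.37,"ty":0.04,"tz":-0.04,"wx":0,"wy":0,"wz":0,"claw":-1},
    {"tx":0.36,"ty":0.04,"tz":-0.07,"wx":0,"wy":0,"wz":0,"claw":-1},
    {"tx":0.36,"ty":0.04,"tz":-0.09,"wx":0,"wy":0,"wz":0,"claw":-1},
    {"tx":0.35,"ty":0.04,"tz":-0.11,"wx":0,"wy":0,"wz":0,"claw":-1},
    {"tx":0.35,"ty":0.04,"tz":-0.13,"wx":0,"wy":0,"wz":0,"claw":-1},
    {"tx":0.34,"ty":0.04,"tz":-0.15,"wx":0,"wy":0,"wz":0,"claw":-1},
  ],
)

```text
clock: 49.55
tool_pos: [0.705, 0.152, 0.1961]
eef_rot: [0.669, 0.743, -0.002, -0.0]
contact_force: [-2.4, -2.1, 2.2]
opening: 0.127
finger_force: 20.0
```

drive_tool(
  targets=[
    {"tx":0.1,"ty":0.01,"tz":-0.05,"wx":0,"wy":0,"wz":0,"claw":-1},
    {"tx":0.08,"ty":0.01,"tz":-0.04,"wx":0,"wy":0,"wz":0,"claw":-1},
    {"tx":0,"ty":0,"tz":0,"wx":0,"wy":0,"wz":0,"claw":-1},
    {"tx":0,"ty":0,"tz":0,"wx":0,"wy":0,"wz":0,"claw":-1},
    {"tx":0,"ty":0,"tz":0,"wx":0,"wy":0,"wz":0,"claw":-1},
    {"tx":0,"ty":0,"tz":0,"wx":0,"wy":0,"wz":0,"claw":-1},
    {"tx":0,"ty":0,"tz":0,"wx":0,"wy":0,"wz":0,"claw":-1},
    {"tx":0,"ty":0,"tz":0,"wx":0,"wy":0,"wz":0,"claw":-1},
  ],
)

```text
clock: 50.35
tool_pos: [0.7108, 0.1528, 0.193]
eef_rot: [0.669, 0.743, -0.001, 0.001]
contact_force: [2.3, -5.5, 1.4]
opening: 0.123
finger_force: 20.0
```

drive_tool(
  targets=[
    {"tx":0,"ty":0,"tz":0,"wx":0,"wy":0,"wz":0,"claw":-0.2},
    {"tx":0,"ty":0,"tz":0,"wx":0,"wy":0,"wz":0,"claw":-0.2},
    {"tx":0,"ty":0,"tz":0,"wx":0,"wy":0,"wz":0,"claw":-0.2},
    {"tx":0,"ty":0,"tz":0.4,"wx":0,"wy":0,"wz":0,"claw":-0.2},
    {"tx":0,"ty":0,"tz":0.8,"wx":0,"wy":0,"wz":0,"claw":-0.2},
    {"tx":0,"ty":0,"tz":0.8,"wx":0,"wy":0,"wz":0,"claw":-0.2},
    {"tx":0,"ty":0,"tz":0.6,"wx":0,"wy":0,"wz":0,"claw":-0.2},
    {"tx":-0.4,"ty":-0.2,"tz":0,"wx":0,"wy":0,"wz":0,"claw":-0.2},
  ],
)

```text
clock: 51.15
tool_pos: [0.7002, 0.1509, 0.2751]
eef_rot: [0.669, 0.744, 0.004, 0.0]
contact_force: [0.2, 1.2, -0.5]
opening: 0.403
finger_force: 0.0
```

drive_tool(
  targets=[
    {"tx":-0.95,"ty":-0.38,"tz":0,"wx":0,"wy":0,"wz":0,"claw":0.3},
    {"tx":-0.95,"ty":-0.38,"tz":0,"wx":0,"wy":0,"wz":0,"claw":0.3},
    {"tx":-0.95,"ty":-0.38,"tz":0,"wx":0,"wy":0,"wz":0,"claw":0.3},
    {"tx":-0.95,"ty":-0.38,"tz":0,"wx":0,"wy":0,"wz":0,"claw":0.3},
    {"tx":-0.95,"ty":-0.38,"tz":0,"wx":0,"wy":0,"wz":0,"claw":0.3},
    {"tx":-0.7,"ty":-0.2,"tz":0,"wx":0,"wy":0,"wz":0,"claw":0.3},
    {"tx":0,"ty":0,"tz":0,"wx":0,"wy":0,"wz":0,"claw":0.3},
    {"tx":0,"ty":0,"tz":0,"wx":0,"wy":0,"wz":0,"claw":0.3},
  ],
)

```text
clock: 51.95
tool_pos: [0.5358, 0.0859, 0.2718]
eef_rot: [0.669, 0.744, 0.001, 0.0]
contact_force: [1.0, -0.3, -0.3]
opening: 0.657
finger_force: 0.0
```

```bash
python3 - <<'E'
from h import *
d=snap('side','s7.png',210,90,200,150,4)
for x in reds(d):
    if x[0][1]>110:print('S',x)
E
```

```text
S (array([400. , 126.3]), np.int32(226), array([0.7266, 0.2566, 0.073 ]), array([0.711 , 0.1553, 0.1987]))
S (array([238.3, 128. ]), np.int32(632), array([0.3932, 0.2274, 0.073 ]), array([0.3951, 0.2211, 0.0812]))
S (array([299., 153.]), np.int32(688), array([0.5242, 0.1725, 0.073 ]), array([0.5248, 0.1684, 0.0787]))
S (array([300.5, 188.9]), np.int32(422), array([0.5348, 0.0882, 0.073 ]), array([0.5353, 0.0843, 0.0792]))
S (array([411. , 272.2]), np.int32(924), array([ 0.7481, -0.0723,  0.073 ]), array([ 0.7469, -0.0757,  0.0806]))
```

View pics/s7.png

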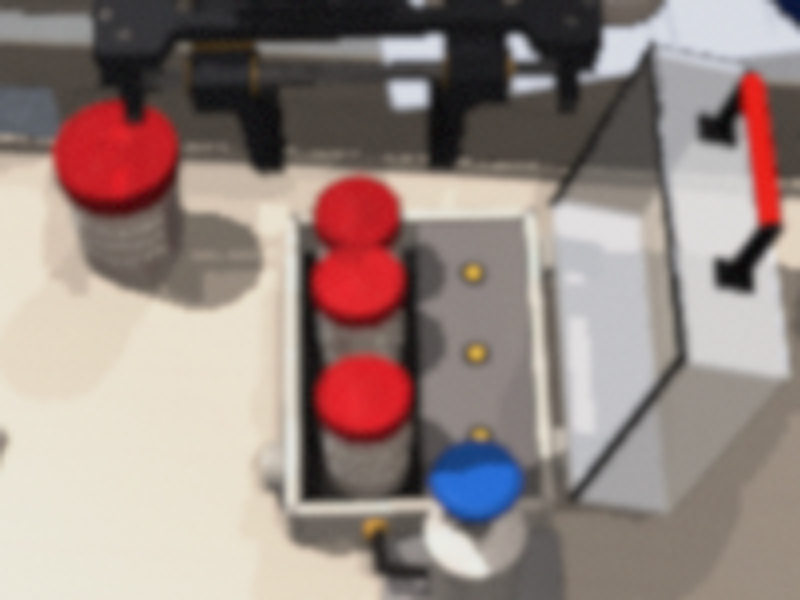

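All three still stand upright and the hood is at its stop. The middle vial has been knocked towards the far one: lid tops are now at (358,210), (359,282) and (364,394).

```bash
python3 - <<'E'
from h import *
d=vision.snapshot('side')
for p in((358,210),(359,282),(364,394)):print(tp(d,p,.081,(210,90),4))
E
```

```text
[0.5228 0.1936 0.081 ]
[0.5273 0.1497 0.081 ]
[0.5355 0.085  0.081 ]
```

drive_tool(
  targets=[
    {"tx":-0.02,"ty":-0.03,"tz":-0.9,"wx":0,"wy":0,"wz":0,"claw":0.45},
    {"tx":0,"ty":0,"tz":-1,"wx":0,"wy":0,"wz":0,"claw":0.45},
    {"tx":0,"ty":0,"tz":-1,"wx":0,"wy":0,"wz":0,"claw":0.45},
    {"tx":0,"ty":0,"tz":-1,"wx":0,"wy":0,"wz":0,"claw":0.45},
    {"tx":0,"ty":0,"tz":-1,"wx":0,"wy":0,"wz":0,"claw":0.45},
    {"tx":0,"ty":0,"tz":-1,"wx":0,"wy":0,"wz":0,"claw":0.45},
    {"tx":0,"ty":0,"tz":-0.8,"wx":0,"wy":0,"wz":0,"claw":0.45},
    {"tx":0,"ty":0,"tz":-0.4,"wx":0,"wy":0,"wz":0,"claw":0.45},
  ],
)

```text
clock: 52.85
tool_pos: [0.5344, 0.0849, 0.0555]
eef_rot: [0.669, 0.744, -0.001, -0.001]
contact_force: [-0.3, 0.4, 0.8]
opening: 0.726
finger_force: 0.0
```

drive_tool(
  targets=[
    {"tx":0,"ty":0,"tz":-0.25,"wx":0,"wy":0,"wz":0,"claw":0.45},
    {"tx":0,"ty":0,"tz":0,"wx":0,"wy":0,"wz":0,"claw":0.45},
    {"tx":0,"ty":0,"tz":0,"wx":0,"wy":0,"wz":0,"claw":-0.2},
    {"tx":0,"ty":0,"tz":0,"wx":0,"wy":0,"wz":0,"claw":-0.2},
    {"tx":0,"ty":0,"tz":0,"wx":0,"wy":0,"wz":0,"claw":-0.2},
    {"tx":0,"ty":0,"tz":0,"wx":0,"wy":0,"wz":0,"claw":-0.2},
    {"tx":0,"ty":0,"tz":0,"wx":0,"wy":0,"wz":0,"claw":-0.2},
    {"tx":0,"ty":0,"tz":0,"wx":0,"wy":0,"wz":0,"claw":-0.2},
  ],
  force=15,
)

```text
clock: 53.65
tool_pos: [0.5348, 0.0845, 0.0511]
eef_rot: [0.669, 0.743, 0.0, 0.0]
contact_force: [-0.0, -1.3, 6.3]
opening: 0.477
finger_force: 15.0
```

drive_tool(
  targets=[
    {"tx":0,"ty":0,"tz":0,"wx":0,"wy":0,"wz":0,"claw":-0.2},
    {"tx":0,"ty":0,"tz":0,"wx":0,"wy":0,"wz":0,"claw":-0.2},
    {"tx":0,"ty":0,"tz":0,"wx":0,"wy":0,"wz":0,"claw":-0.2},
    {"tx":0,"ty":0,"tz":0.4,"wx":0,"wy":0,"wz":0,"claw":-0.2},
    {"tx":0,"ty":0,"tz":0.8,"wx":0,"wy":0,"wz":0,"claw":-0.2},
    {"tx":0,"ty":0,"tz":0.8,"wx":0,"wy":0,"wz":0,"claw":-0.2},
    {"tx":0,"ty":0,"tz":0.8,"wx":0,"wy":0,"wz":0,"claw":-0.2},
    {"tx":0,"ty":0,"tz":0.6,"wx":0,"wy":0,"wz":0,"claw":-0.2},
  ],
)

```text
clock: 54.45
tool_pos: [0.5343, 0.0845, 0.1543]
eef_rot: [0.669, 0.744, 0.0, -0.0]
contact_force: [-0.5, -0.1, -0.7]
opening: 0.475
finger_force: 15.0
```

```bash
python3 - <<'E'
from h import *
print(r.get_state()['q'])
d=vision.snapshot('side')
for p in((441,340),(410,340),(404,340),(475,340)):print(p,rng(d,p))
E
```

```text
[ 0.12749253  0.78087172 -0.62863115  1.89228189  0.6962282   0.70025397
 -0.81217657]
(441, 340) [ 0.7983 -0.199   0.083 ]
(410, 340) [ 0.7459 -0.2012  0.0799]
(404, 340) [ 0.7352 -0.2029  0.0832]
(475, 340) [ 0.8577 -0.195   0.0809]
```

drive_tool(
  targets=[
    {"tx":0,"ty":0,"tz":0.7,"wx":0,"wy":0,"wz":0,"claw":-0.2},
    {"tx":0,"ty":0,"tz":0.7,"wx":0,"wy":0,"wz":0,"claw":-0.2},
    {"tx":0.4,"ty":-0.6,"tz":0,"wx":0,"wy":0,"wz":-0.06,"claw":-0.2},
    {"tx":0.4,"ty":-0.7,"tz":0,"wx":0,"wy":0,"wz":-0.06,"claw":-0.2},
    {"tx":0.4,"ty":-0.7,"tz":0,"wx":0,"wy":0,"wz":-0.06,"claw":-0.2},
    {"tx":0.4,"ty":-0.7,"tz":0,"wx":0,"wy":0,"wz":-0.06,"claw":-0.2},
    {"tx":0.4,"ty":-0.7,"tz":0,"wx":0,"wy":0,"wz":-0.06,"claw":-0.2},
    {"tx":0.4,"ty":-0.7,"tz":0,"wx":0,"wy":0,"wz":-0.06,"claw":-0.2},
  ],
)

```text
clock: 55.3
tool_pos: [0.6063, -0.0429, 0.1924]
eef_rot: [0.799, 0.602, -0.002, -0.001]
contact_force: [0.3, 0.9, -1.2]
opening: 0.477
finger_force: 15.0
```

drive_tool(
  targets=[
    {"tx":0.29,"ty":-0.5,"tz":0,"wx":0,"wy":0,"wz":-0.12,"claw":-0.2},
    {"tx":0.29,"ty":-0.5,"tz":0,"wx":0,"wy":0,"wz":-0.12,"claw":-0.2},
    {"tx":0.29,"ty":-0.5,"tz":0,"wx":0,"wy":0,"wz":-0.12,"claw":-0.2},
    {"tx":0.29,"ty":-0.5,"tz":0,"wx":0,"wy":0,"wz":-0.12,"claw":-0.2},
    {"tx":0.29,"ty":-0.5,"tz":0,"wx":0,"wy":0,"wz":-0.12,"claw":-0.2},
    {"tx":0.29,"ty":-0.5,"tz":0,"wx":0,"wy":0,"wz":-0.12,"claw":-0.2},
    {"tx":0.29,"ty":-0.5,"tz":0,"wx":0,"wy":0,"wz":-0.12,"claw":-0.2},
    {"tx":0.29,"ty":-0.5,"tz":0,"wx":0,"wy":0,"wz":-0.12,"claw":-0.2},
  ],
)

```text
clock: 56.1
tool_pos: [0.6751, -0.1627, 0.1922]
eef_rot: [0.99, 0.142, -0.002, 0.0]
contact_force: [-0.1, -0.4, -0.9]
opening: 0.474
finger_force: 15.0
```

drive_tool(
  targets=[
    {"tx":0,"ty":0,"tz":0,"wx":0,"wy":0,"wz":-0.12,"claw":-0.2},
    {"tx":0,"ty":0,"tz":0,"wx":0,"wy":0,"wz":-0.12,"claw":-0.2},
    {"tx":0,"ty":0,"tz":-0.8,"wx":0,"wy":0,"wz":0,"claw":-0.2},
    {"tx":0,"ty":0,"tz":-0.8,"wx":0,"wy":0,"wz":0,"claw":-0.2},
    {"tx":0,"ty":0,"tz":-0.8,"wx":0,"wy":0,"wz":0,"claw":-0.2},
    {"tx":0,"ty":0,"tz":-0.8,"wx":0,"wy":0,"wz":0,"claw":-0.2},
    {"tx":0,"ty":0,"tz":0,"wx":0,"wy":0,"wz":0,"claw":-0.2},
    {"tx":0,"ty":0,"tz":0,"wx":0,"wy":0,"wz":0,"claw":-0.2},
  ],
)

```text
clock: 56.9
tool_pos: [0.6751, -0.1606, 0.0972]
eef_rot: [1.0, 0.02, -0.001, -0.0]
contact_force: [-0.6, 0.1, 0.3]
opening: 0.473
finger_force: 15.0
```

drive_tool(
  targets=[
    {"tx":0.06,"ty":-0.22,"tz":0,"wx":0,"wy":0,"wz":0,"claw":-0.2},
    {"tx":0,"ty":0,"tz":-0.5,"wx":0,"wy":0,"wz":0,"claw":-0.2},
    {"tx":0,"ty":0,"tz":-0.5,"wx":0,"wy":0,"wz":0,"claw":-0.2},
    {"tx":0,"ty":0,"tz":-0.35,"wx":0,"wy":0,"wz":0,"claw":-0.2},
    {"tx":0,"ty":0,"tz":-0.2,"wx":0,"wy":0,"wz":0,"claw":-0.2},
    {"tx":0,"ty":0,"tz":-0.1,"wx":0,"wy":0,"wz":0,"claw":-0.2},
    {"tx":0,"ty":0,"tz":0,"wx":0,"wy":0,"wz":0,"claw":-0.2},
    {"tx":0,"ty":0,"tz":0,"wx":0,"wy":0,"wz":0,"claw":-0.2},
  ],
)

```text
clock: 57.7
tool_pos: [0.678, -0.1651, 0.0492]
eef_rot: [1.0, 0.021, 0.0, -0.001]
contact_force: [-0.2, 0.2, -0.2]
opening: 0.476
finger_force: 15.0
```

drive_tool(
  targets=[
    {"tx":0,"ty":0,"tz":-0.05,"wx":0,"wy":0,"wz":0,"claw":-0.2},
    {"tx":0,"ty":0,"tz":-0.04,"wx":0,"wy":0,"wz":0,"claw":-0.2},
    {"tx":0,"ty":0,"tz":0,"wx":0,"wy":0,"wz":0,"claw":-0.2},
    {"tx":0,"ty":0,"tz":0,"wx":0,"wy":0,"wz":0,"claw":-0.2},
    {"tx":0,"ty":0,"tz":0,"wx":0,"wy":0,"wz":0,"claw":0.3},
    {"tx":0,"ty":0,"tz":0,"wx":0,"wy":0,"wz":0,"claw":0.3},
    {"tx":0,"ty":0,"tz":0,"wx":0,"wy":0,"wz":0,"claw":0.3},
    {"tx":0,"ty":0,"tz":0,"wx":0,"wy":0,"wz":0,"claw":0.3},
  ],
)

```text
clock: 58.5
tool_pos: [0.6776, -0.1652, 0.0461]
eef_rot: [1.0, 0.021, 0.0, -0.001]
contact_force: [0.1, -0.5, -0.9]
opening: 0.65
finger_force: 0.0
```

drive_tool(
  targets=[
    {"tx":0,"ty":0,"tz":0.4,"wx":0,"wy":0,"wz":0,"claw":0.3},
    {"tx":0,"ty":0,"tz":0.9,"wx":0,"wy":0,"wz":0,"claw":0.3},
    {"tx":0,"ty":0,"tz":1,"wx":0,"wy":0,"wz":0,"claw":0.45},
    {"tx":0,"ty":0,"tz":1,"wx":0,"wy":0,"wz":0,"claw":0.45},
    {"tx":0,"ty":0,"tz":1,"wx":0,"wy":0,"wz":0,"claw":0.45},
    {"tx":-0.42,"ty":0.85,"tz":0.5,"wx":0,"wy":0,"wz":0.12,"claw":0.45},
    {"tx":-0.42,"ty":0.85,"tz":0,"wx":0,"wy":0,"wz":0.12,"claw":0.45},
    {"tx":-0.42,"ty":0.85,"tz":0,"wx":0,"wy":0,"wz":0.12,"claw":0.45},
  ],
)

```text
clock: 59.3
tool_pos: [0.64, -0.088, 0.192]
eef_rot: [0.978, 0.211, 0.001, -0.0]
contact_force: [-0.8, 0.4, -1.0]
opening: 0.725
finger_force: 0.0
```

drive_tool(
  targets=[
    {"tx":-0.42,"ty":0.85,"tz":0,"wx":0,"wy":0,"wz":0.12,"claw":0.45},
    {"tx":-0.42,"ty":0.85,"tz":0,"wx":0,"wy":0,"wz":0.12,"claw":0.45},
    {"tx":-0.42,"ty":0.85,"tz":0,"wx":0,"wy":0,"wz":0.12,"claw":0.45},
    {"tx":-0.42,"ty":0.85,"tz":0,"wx":0,"wy":0,"wz":0.12,"claw":0.45},
    {"tx":-0.42,"ty":0.85,"tz":0,"wx":0,"wy":0,"wz":0.12,"claw":0.45},
    {"tx":-0.42,"ty":0.85,"tz":0,"wx":0,"wy":0,"wz":0.12,"claw":0.45},
    {"tx":-0.42,"ty":0.85,"tz":0,"wx":0,"wy":0,"wz":0.12,"claw":0.45},
    {"tx":-0.42,"ty":0.85,"tz":0,"wx":0,"wy":0,"wz":0.12,"claw":0.45},
  ],
)

```text
clock: 60.1
tool_pos: [0.5389, 0.1161, 0.1911]
eef_rot: [0.755, 0.656, 0.0, 0.0]
contact_force: [0.7, -0.4, -0.5]
opening: 0.726
finger_force: 0.0
```

```bash
python3 - <<'E'
from h import *
d=snap('side','s8.png',230,110,240,270,2.2)
s=r.get_state();print(s['tool_pos'],s['eef_rot'])
for x in reds(d):
    if x[0][1]>110:print('S',x)
E
```

```text
[0.53623698 0.1222598  0.1915954 ] [ 0.75103477  0.66025738  0.0012486  -0.00232502]
S (array([399.9, 126. ]), np.int32(223), array([0.7266, 0.2573, 0.073 ]), array([0.7108, 0.155 , 0.1997]))
S (array([237.4, 128.2]), np.int32(606), array([0.3914, 0.2267, 0.073 ]), array([0.393 , 0.2213, 0.0799]))
S (array([298.9, 153. ]), np.int32(681), array([0.5241, 0.1725, 0.073 ]), array([0.5251, 0.1648, 0.0838]))
S (array([410.9, 272.1]), np.int32(944), array([ 0.7479, -0.0721,  0.073 ]), array([ 0.7464, -0.0767,  0.0833]))
S (array([371.6, 319.2]), np.int32(503), array([ 0.68  , -0.1659,  0.073 ]), array([ 0.6797, -0.167 ,  0.0762]))
```

View pics/s8.png

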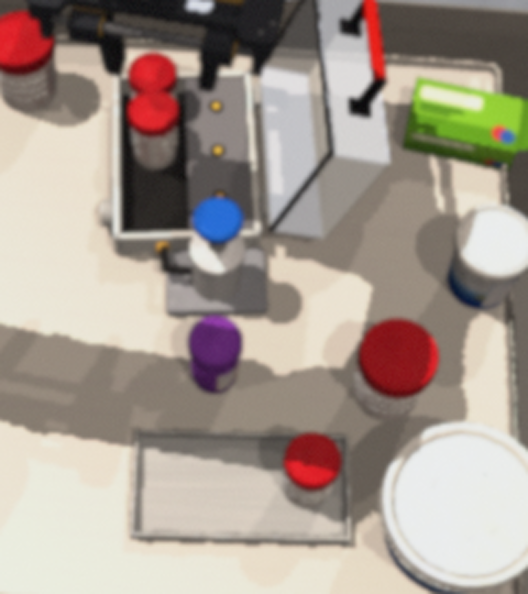

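The first vial stands in the right end of the tray at (311,465). The other two are in the channel with lids at (153,110) and (152,72).

drive_tool(
  targets=[
    {"tx":-0.15,"ty":0.44,"tz":0,"wx":0,"wy":0,"wz":0.12,"claw":0.45},
    {"tx":-0.14,"ty":0.43,"tz":0,"wx":0,"wy":0,"wz":0.11,"claw":0.45},
    {"tx":0,"ty":0,"tz":-0.6,"wx":0,"wy":0,"wz":0,"claw":0.45},
    {"tx":0,"ty":0,"tz":-0.9,"wx":0,"wy":0,"wz":0,"claw":0.45},
    {"tx":0,"ty":0,"tz":-0.9,"wx":0,"wy":0,"wz":0,"claw":0.45},
    {"tx":0,"ty":0,"tz":-0.9,"wx":0,"wy":0,"wz":0,"claw":0.45},
    {"tx":0,"ty":0,"tz":0,"wx":0,"wy":0,"wz":0,"claw":0.45},
    {"tx":0,"ty":0,"tz":0,"wx":0,"wy":0,"wz":0,"claw":0.45},
  ],
)

```text
clock: 60.95
tool_pos: [0.5307, 0.1415, 0.0919]
eef_rot: [0.673, 0.74, -0.0, -0.0]
contact_force: [-0.2, -0.0, 0.1]
opening: 0.725
finger_force: 0.0
```

drive_tool(
  targets=[
    {"tx":-0.1,"ty":0.25,"tz":0,"wx":0,"wy":0,"wz":0,"claw":0.45},
    {"tx":0,"ty":0,"tz":-0.2,"wx":0,"wy":0,"wz":0,"claw":0.45},
    {"tx":0,"ty":0,"tz":-0.5,"wx":0,"wy":0,"wz":0,"claw":0.45},
    {"tx":0,"ty":0,"tz":-0.5,"wx":0,"wy":0,"wz":0,"claw":0.45},
    {"tx":0,"ty":0,"tz":-0.28,"wx":0,"wy":0,"wz":0,"claw":0.45},
    {"tx":0,"ty":0,"tz":0,"wx":0,"wy":0,"wz":0,"claw":0.45},
    {"tx":0,"ty":0,"tz":0,"wx":0,"wy":0,"wz":0,"claw":-0.2},
    {"tx":0,"ty":0,"tz":0,"wx":0,"wy":0,"wz":0,"claw":-0.2},
  ],
)

```text
clock: 61.75
tool_pos: [0.5278, 0.1492, 0.0474]
eef_rot: [0.673, 0.74, 0.0, -0.0]
contact_force: [-0.1, 0.4, 0.1]
opening: 0.568
finger_force: 0.0
```

drive_tool(
  targets=[
    {"tx":0,"ty":0,"tz":0,"wx":0,"wy":0,"wz":0,"claw":-0.2},
    {"tx":0,"ty":0,"tz":0,"wx":0,"wy":0,"wz":0,"claw":-0.2},
    {"tx":0,"ty":0,"tz":0,"wx":0,"wy":0,"wz":0,"claw":-0.2},
    {"tx":0,"ty":0,"tz":0,"wx":0,"wy":0,"wz":0,"claw":-0.2},
    {"tx":0,"ty":0,"tz":0,"wx":0,"wy":0,"wz":0,"claw":-0.2},
    {"tx":0,"ty":0,"tz":0,"wx":0,"wy":0,"wz":0,"claw":-0.2},
    {"tx":0,"ty":0,"tz":0,"wx":0,"wy":0,"wz":0,"claw":-0.2},
    {"tx":0,"ty":0,"tz":0,"wx":0,"wy":0,"wz":0,"claw":-0.2},
  ],
)

```text
clock: 62.55
tool_pos: [0.5277, 0.1491, 0.0472]
eef_rot: [0.673, 0.74, -0.0, -0.0]
contact_force: [-0.6, -0.6, 5.9]
opening: 0.474
finger_force: 15.0
```

drive_tool(
  targets=[
    {"tx":0,"ty":0,"tz":0.5,"wx":0,"wy":0,"wz":0,"claw":-0.2},
    {"tx":0,"ty":0,"tz":0.9,"wx":0,"wy":0,"wz":0,"claw":-0.2},
    {"tx":0,"ty":0,"tz":0.9,"wx":0,"wy":0,"wz":0,"claw":-0.2},
    {"tx":0,"ty":0,"tz":0.9,"wx":0,"wy":0,"wz":0,"claw":-0.2},
    {"tx":0,"ty":0,"tz":0.9,"wx":0,"wy":0,"wz":0,"claw":-0.2},
    {"tx":0,"ty":-0.2,"tz":0.7,"wx":0,"wy":0,"wz":0,"claw":-0.2},
    {"tx":0.1,"ty":-0.75,"tz":0,"wx":0,"wy":0,"wz":-0.1,"claw":-0.2},
    {"tx":0.2,"ty":-0.75,"tz":0,"wx":0,"wy":0,"wz":-0.12,"claw":-0.2},
  ],
)

```text
clock: 63.35
tool_pos: [0.5362, 0.0978, 0.1914]
eef_rot: [0.754, 0.657, 0.0, -0.001]
contact_force: [-0.3, 0.0, -0.6]
opening: 0.473
finger_force: 15.0
```

drive_tool(
  targets=[
    {"tx":0.24,"ty":-0.75,"tz":0,"wx":0,"wy":0,"wz":-0.12,"claw":-0.2},
    {"tx":0.24,"ty":-0.75,"tz":0,"wx":0,"wy":0,"wz":-0.12,"claw":-0.2},
    {"tx":0.24,"ty":-0.75,"tz":0,"wx":0,"wy":0,"wz":-0.12,"claw":-0.2},
    {"tx":0.24,"ty":-0.75,"tz":0,"wx":0,"wy":0,"wz":-0.12,"claw":-0.2},
    {"tx":0.24,"ty":-0.75,"tz":0,"wx":0,"wy":0,"wz":-0.12,"claw":-0.2},
    {"tx":0.24,"ty":-0.75,"tz":0,"wx":0,"wy":0,"wz":-0.12,"claw":-0.2},
    {"tx":0.24,"ty":-0.75,"tz":0,"wx":0,"wy":0,"wz":-0.12,"claw":-0.2},
    {"tx":0.24,"ty":-0.75,"tz":0,"wx":0,"wy":0,"wz":-0.12,"claw":-0.2},
  ],
)

```text
clock: 64.15
tool_pos: [0.5938, -0.083, 0.1904]
eef_rot: [0.977, 0.211, -0.0, -0.001]
contact_force: [0.5, 0.3, -0.9]
opening: 0.475
finger_force: 15.0
```

drive_tool(
  targets=[
    {"tx":0.24,"ty":-0.75,"tz":0,"wx":0,"wy":0,"wz":-0.12,"claw":-0.2},
    {"tx":0.24,"ty":-0.75,"tz":0,"wx":0,"wy":0,"wz":-0.12,"claw":-0.2},
    {"tx":0.24,"ty":-0.75,"tz":0,"wx":0,"wy":0,"wz":-0.12,"claw":-0.2},
    {"tx":0.1,"ty":-0.4,"tz":0,"wx":0,"wy":0,"wz":0,"claw":-0.2},
    {"tx":0,"ty":0,"tz":0,"wx":0,"wy":0,"wz":0,"claw":-0.2},
    {"tx":0,"ty":0,"tz":0,"wx":0,"wy":0,"wz":0,"claw":-0.2},
    {"tx":0,"ty":0,"tz":0,"wx":0,"wy":0,"wz":0,"claw":-0.2},
    {"tx":0,"ty":0,"tz":0,"wx":0,"wy":0,"wz":0,"claw":-0.2},
  ],
)

```text
clock: 64.95
tool_pos: [0.6184, -0.16, 0.1907]
eef_rot: [1.0, 0.028, -0.0, -0.001]
contact_force: [-0.3, 0.3, -0.5]
opening: 0.476
finger_force: 15.0
```

drive_tool(
  targets=[
    {"tx":0.05,"ty":-0.27,"tz":-0.6,"wx":0,"wy":0,"wz":0,"claw":-0.2},
    {"tx":0,"ty":0,"tz":-0.9,"wx":0,"wy":0,"wz":0,"claw":-0.2},
    {"tx":0,"ty":0,"tz":-0.9,"wx":0,"wy":0,"wz":0,"claw":-0.2},
    {"tx":0,"ty":0,"tz":-0.9,"wx":0,"wy":0,"wz":0,"claw":-0.2},
    {"tx":0,"ty":0,"tz":-0.6,"wx":0,"wy":0,"wz":0,"claw":-0.2},
    {"tx":0,"ty":0,"tz":-0.4,"wx":0,"wy":0,"wz":0,"claw":-0.2},
    {"tx":0,"ty":0,"tz":0,"wx":0,"wy":0,"wz":0,"claw":-0.2},
    {"tx":0,"ty":0,"tz":0,"wx":0,"wy":0,"wz":0,"claw":-0.2},
  ],
)

```text
clock: 65.75
tool_pos: [0.6203, -0.1698, 0.0617]
eef_rot: [1.0, 0.027, 0.0, -0.001]
contact_force: [0.7, -0.1, 0.4]
opening: 0.476
finger_force: 15.0
```

drive_tool(
  targets=[
    {"tx":0,"ty":0,"tz":-0.3,"wx":0,"wy":0,"wz":0,"claw":-0.2},
    {"tx":0,"ty":0,"tz":-0.2,"wx":0,"wy":0,"wz":0,"claw":-0.2},
    {"tx":0,"ty":0,"tz":-0.1,"wx":0,"wy":0,"wz":0,"claw":-0.2},
    {"tx":0,"ty":0,"tz":-0.03,"wx":0,"wy":0,"wz":0,"claw":-0.2},
    {"tx":0,"ty":0,"tz":0,"wx":0,"wy":0,"wz":0,"claw":-0.2},
    {"tx":0,"ty":0,"tz":0,"wx":0,"wy":0,"wz":0,"claw":-0.2},
    {"tx":0,"ty":0,"tz":0,"wx":0,"wy":0,"wz":0,"claw":0.3},
    {"tx":0,"ty":0,"tz":0,"wx":0,"wy":0,"wz":0,"claw":0.3},
  ],
)

```text
clock: 66.55
tool_pos: [0.6203, -0.1697, 0.0431]
eef_rot: [1.0, 0.027, 0.0, -0.001]
contact_force: [0.3, 0.1, -0.2]
opening: 0.632
finger_force: 0.0
```

drive_tool(
  targets=[
    {"tx":0,"ty":0,"tz":0,"wx":0,"wy":0,"wz":0,"claw":0.3},
    {"tx":0,"ty":0,"tz":0,"wx":0,"wy":0,"wz":0,"claw":0.3},
    {"tx":0,"ty":0,"tz":0.4,"wx":0,"wy":0,"wz":0,"claw":0.3},
    {"tx":0,"ty":0,"tz":0.9,"wx":0,"wy":0,"wz":0,"claw":0.3},
    {"tx":0,"ty":0,"tz":1,"wx":0,"wy":0,"wz":0,"claw":0.45},
    {"tx":0,"ty":0,"tz":1,"wx":0,"wy":0,"wz":0,"claw":0.45},
    {"tx":0,"ty":0,"tz":1,"wx":0,"wy":0,"wz":0,"claw":0.45},
    {"tx":0,"ty":0.3,"tz":0.7,"wx":0,"wy":0,"wz":0,"claw":0.45},
  ],
)

```text
clock: 67.35
tool_pos: [0.6206, -0.1625, 0.1959]
eef_rot: [1.0, 0.025, 0.002, 0.0]
contact_force: [0.2, -0.1, 0.4]
opening: 0.724
finger_force: 0.0
```

drive_tool(
  targets=[
    {"tx":-0.25,"ty":0.88,"tz":0,"wx":0,"wy":0,"wz":0.11,"claw":0.45},
    {"tx":-0.25,"ty":0.88,"tz":0,"wx":0,"wy":0,"wz":0.12,"claw":0.45},
    {"tx":-0.25,"ty":0.88,"tz":0,"wx":0,"wy":0,"wz":0.12,"claw":0.45},
    {"tx":-0.25,"ty":0.88,"tz":0,"wx":0,"wy":0,"wz":0.12,"claw":0.45},
    {"tx":-0.25,"ty":0.88,"tz":0,"wx":0,"wy":0,"wz":0.12,"claw":0.45},
    {"tx":-0.25,"ty":0.88,"tz":0,"wx":0,"wy":0,"wz":0.12,"claw":0.45},
    {"tx":-0.25,"ty":0.88,"tz":0,"wx":0,"wy":0,"wz":0.12,"claw":0.45},
    {"tx":-0.25,"ty":0.88,"tz":0,"wx":0,"wy":0,"wz":0.12,"claw":0.45},
  ],
)

```text
clock: 68.15
tool_pos: [0.5599, 0.0514, 0.1938]
eef_rot: [0.865, 0.503, 0.0, -0.0]
contact_force: [-0.1, -0.5, 0.5]
opening: 0.724
finger_force: 0.0
```

drive_tool(
  targets=[
    {"tx":-0.25,"ty":0.88,"tz":0,"wx":0,"wy":0,"wz":0.12,"claw":0.45},
    {"tx":-0.25,"ty":0.88,"tz":0,"wx":0,"wy":0,"wz":0.12,"claw":0.45},
    {"tx":-0.25,"ty":0.88,"tz":0,"wx":0,"wy":0,"wz":0.12,"claw":0.45},
    {"tx":-0.25,"ty":0.88,"tz":0,"wx":0,"wy":0,"wz":0.12,"claw":0.45},
    {"tx":-0.25,"ty":0.88,"tz":0,"wx":0,"wy":0,"wz":0.12,"claw":0.45},
    {"tx":0,"ty":0,"tz":0,"wx":0,"wy":0,"wz":0,"claw":0.45},
    {"tx":0,"ty":0,"tz":0,"wx":0,"wy":0,"wz":0,"claw":0.45},
    {"tx":0,"ty":0,"tz":0,"wx":0,"wy":0,"wz":0,"claw":0.45},
  ],
)

```text
clock: 68.95
tool_pos: [0.5231, 0.1809, 0.193]
eef_rot: [0.67, 0.742, -0.001, 0.0]
contact_force: [0.3, 0.7, -0.2]
opening: 0.726
finger_force: 0.0
```

```bash
python3 - <<'E'
from h import *
d=snap('side','s9.png',230,110,240,270,2.2)
s=r.get_state();print(s['tool_pos'],s['eef_rot'])
for x in reds(d):
    if x[0][1]>110:print('S',x)
E
```

```text
[0.52314324 0.18075094 0.19289158] [ 6.69994859e-01  7.42365223e-01 -8.57961896e-04  1.68062314e-04]
S (array([399.8, 125.4]), np.int32(196), array([0.7263, 0.259 , 0.073 ]), array([0.7111, 0.1595, 0.1961]))
S (array([238.6, 128.4]), np.int32(702), array([0.394 , 0.2264, 0.073 ]), array([0.3966, 0.2178, 0.0842]))
S (array([298.8, 143.9]), np.int32(327), array([0.5218, 0.1951, 0.073 ]), array([0.5223, 0.1914, 0.0781]))
S (array([411. , 271.9]), np.int32(945), array([ 0.748 , -0.0718,  0.073 ]), array([ 0.7463, -0.0769,  0.0843]))
S (array([339.4, 319.3]), np.int32(500), array([ 0.6245, -0.17  ,  0.073 ]), array([ 0.6244, -0.1706,  0.0746]))
S (array([371.8, 318.9]), np.int32(514), array([ 0.6803, -0.1654,  0.073 ]), array([ 0.6805, -0.1645,  0.0705]))
```

View pics/s9.png

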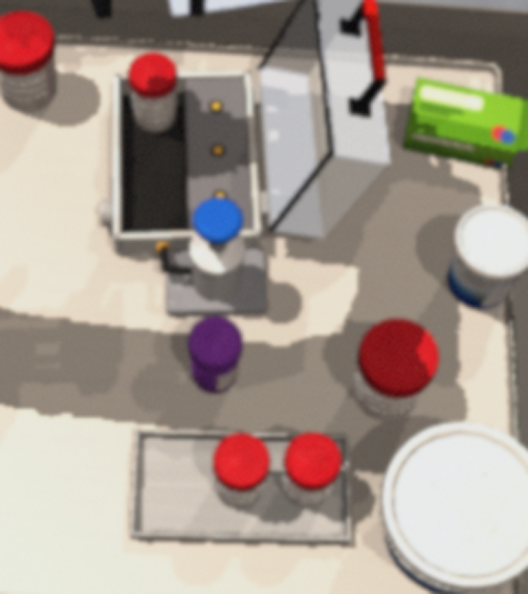

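Two vials stand in the tray (lids (240,460), (312,460)). The last one is in the channel at (153,75).

drive_tool(
  targets=[
    {"tx":-0.02,"ty":0.39,"tz":0,"wx":0,"wy":0,"wz":0,"claw":0.45},
    {"tx":0,"ty":0,"tz":-0.7,"wx":0,"wy":0,"wz":0,"claw":0.45},
    {"tx":0,"ty":0,"tz":-0.9,"wx":0,"wy":0,"wz":0,"claw":0.45},
    {"tx":0,"ty":0,"tz":-0.9,"wx":0,"wy":0,"wz":0,"claw":0.45},
    {"tx":0,"ty":0,"tz":-0.9,"wx":0,"wy":0,"wz":0,"claw":0.45},
    {"tx":0,"ty":0,"tz":-0.8,"wx":0,"wy":0,"wz":0,"claw":0.45},
    {"tx":0,"ty":0,"tz":-0.4,"wx":0,"wy":0,"wz":0,"claw":0.45},
    {"tx":0,"ty":0,"tz":0,"wx":0,"wy":0,"wz":0,"claw":0.45},
  ],
)

```text
clock: 69.8
tool_pos: [0.5213, 0.1941, 0.0535]
eef_rot: [0.669, 0.743, -0.002, -0.001]
contact_force: [0.2, -0.3, 0.4]
opening: 0.725
finger_force: 0.0
```

drive_tool(
  targets=[
    {"tx":0,"ty":0,"tz":-0.2,"wx":0,"wy":0,"wz":0,"claw":0.45},
    {"tx":0,"ty":0,"tz":0,"wx":0,"wy":0,"wz":0,"claw":-0.2},
    {"tx":0,"ty":0,"tz":0,"wx":0,"wy":0,"wz":0,"claw":-0.2},
    {"tx":0,"ty":0,"tz":0,"wx":0,"wy":0,"wz":0,"claw":-0.2},
    {"tx":0,"ty":0,"tz":0,"wx":0,"wy":0,"wz":0,"claw":-0.2},
    {"tx":0,"ty":0,"tz":0,"wx":0,"wy":0,"wz":0,"claw":-0.2},
    {"tx":0,"ty":0,"tz":0,"wx":0,"wy":0,"wz":0,"claw":-0.2},
    {"tx":0,"ty":0,"tz":0,"wx":0,"wy":0,"wz":0,"claw":-0.2},
  ],
)

```text
clock: 70.6
tool_pos: [0.5223, 0.1944, 0.0495]
eef_rot: [0.669, 0.743, 0.0, -0.0]
contact_force: [0.8, -0.5, 6.0]
opening: 0.474
finger_force: 15.0
```

drive_tool(
  targets=[
    {"tx":0,"ty":0,"tz":0.5,"wx":0,"wy":0,"wz":0,"claw":-0.2},
    {"tx":0,"ty":0,"tz":0.9,"wx":0,"wy":0,"wz":0,"claw":-0.2},
    {"tx":0,"ty":0,"tz":0.9,"wx":0,"wy":0,"wz":0,"claw":-0.2},
    {"tx":0,"ty":0,"tz":0.9,"wx":0,"wy":0,"wz":0,"claw":-0.2},
    {"tx":0,"ty":0,"tz":0.9,"wx":0,"wy":0,"wz":0,"claw":-0.2},
    {"tx":0,"ty":-0.3,"tz":0.7,"wx":0,"wy":0,"wz":0,"claw":-0.2},
    {"tx":0,"ty":-0.86,"tz":0,"wx":0,"wy":0,"wz":-0.1,"claw":-0.2},
    {"tx":0.1,"ty":-0.86,"tz":0,"wx":0,"wy":0,"wz":-0.12,"claw":-0.2},
  ],
)

```text
clock: 71.4
tool_pos: [0.5247, 0.1336, 0.1943]
eef_rot: [0.751, 0.661, 0.0, -0.001]
contact_force: [0.3, 0.4, -1.2]
opening: 0.475
finger_force: 15.0
```

drive_tool(
  targets=[
    {"tx":0.11,"ty":-0.86,"tz":0,"wx":0,"wy":0,"wz":-0.12,"claw":-0.2},
    {"tx":0.11,"ty":-0.86,"tz":0,"wx":0,"wy":0,"wz":-0.12,"claw":-0.2},
    {"tx":0.11,"ty":-0.86,"tz":0,"wx":0,"wy":0,"wz":-0.12,"claw":-0.2},
    {"tx":0.11,"ty":-0.86,"tz":0,"wx":0,"wy":0,"wz":-0.12,"claw":-0.2},
    {"tx":0.11,"ty":-0.86,"tz":0,"wx":0,"wy":0,"wz":-0.12,"claw":-0.2},
    {"tx":0.11,"ty":-0.86,"tz":0,"wx":0,"wy":0,"wz":-0.12,"claw":-0.2},
    {"tx":0.11,"ty":-0.86,"tz":0,"wx":0,"wy":0,"wz":-0.12,"claw":-0.2},
    {"tx":0.11,"ty":-0.86,"tz":0,"wx":0,"wy":0,"wz":-0.12,"claw":-0.2},
  ],
)

```text
clock: 72.2
tool_pos: [0.5511, -0.0735, 0.1935]
eef_rot: [0.976, 0.216, 0.0, -0.001]
contact_force: [-0.0, 0.5, -0.3]
opening: 0.475
finger_force: 15.0
```

drive_tool(
  targets=[
    {"tx":0.11,"ty":-0.86,"tz":0,"wx":0,"wy":0,"wz":-0.12,"claw":-0.2},
    {"tx":0.11,"ty":-0.86,"tz":0,"wx":0,"wy":0,"wz":-0.12,"claw":-0.2},
    {"tx":0.11,"ty":-0.86,"tz":0,"wx":0,"wy":0,"wz":-0.12,"claw":-0.2},
    {"tx":0.11,"ty":-0.8,"tz":0,"wx":0,"wy":0,"wz":-0.03,"claw":-0.2},
    {"tx":0,"ty":0,"tz":0,"wx":0,"wy":0,"wz":0,"claw":-0.2},
    {"tx":0,"ty":0,"tz":0,"wx":0,"wy":0,"wz":0,"claw":-0.2},
    {"tx":0,"ty":0,"tz":0,"wx":0,"wy":0,"wz":0,"claw":-0.2},
    {"tx":0,"ty":0,"tz":0,"wx":0,"wy":0,"wz":0,"claw":-0.2},
  ],
)

```text
clock: 73.0
tool_pos: [0.5646, -0.1724, 0.193]
eef_rot: [1.0, 0.017, 0.0, -0.001]
contact_force: [1.6, -0.7, -0.4]
opening: 0.474
finger_force: 15.0
```

Right above (0.565, −0.172). Descend 0.193→0.0445 (−4.95).

drive_tool(
  targets=[
    {"tx":0,"ty":0,"tz":-0.6,"wx":0,"wy":0,"wz":0,"claw":-0.2},
    {"tx":0,"ty":0,"tz":-0.9,"wx":0,"wy":0,"wz":0,"claw":-0.2},
    {"tx":0,"ty":0,"tz":-0.9,"wx":0,"wy":0,"wz":0,"claw":-0.2},
    {"tx":0,"ty":0,"tz":-0.9,"wx":0,"wy":0,"wz":0,"claw":-0.2},
    {"tx":0,"ty":0,"tz":-0.6,"wx":0,"wy":0,"wz":0,"claw":-0.2},
    {"tx":0,"ty":0,"tz":-0.4,"wx":0,"wy":0,"wz":0,"claw":-0.2},
    {"tx":0,"ty":0,"tz":0,"wx":0,"wy":0,"wz":0,"claw":-0.2},
    {"tx":0,"ty":0,"tz":0,"wx":0,"wy":0,"wz":0,"claw":-0.2},
  ],
)

```text
clock: 73.8
tool_pos: [0.565, -0.1738, 0.0643]
eef_rot: [1.0, 0.016, 0.0, -0.001]
contact_force: [0.1, 0.0, -0.9]
opening: 0.477
finger_force: 15.0
```

drive_tool(
  targets=[
    {"tx":0,"ty":0.05,"tz":-0.3,"wx":0,"wy":0,"wz":0,"claw":-0.2},
    {"tx":0,"ty":0,"tz":-0.2,"wx":0,"wy":0,"wz":0,"claw":-0.2},
    {"tx":0,"ty":0,"tz":-0.1,"wx":0,"wy":0,"wz":0,"claw":-0.2},
    {"tx":0,"ty":0,"tz":-0.05,"wx":0,"wy":0,"wz":0,"claw":-0.2},
    {"tx":0,"ty":0,"tz":0,"wx":0,"wy":0,"wz":0,"claw":-0.2},
    {"tx":0,"ty":0,"tz":0,"wx":0,"wy":0,"wz":0,"claw":-0.2},
    {"tx":0,"ty":0,"tz":0,"wx":0,"wy":0,"wz":0,"claw":0.3},
    {"tx":0,"ty":0,"tz":0,"wx":0,"wy":0,"wz":0,"claw":0.3},
  ],
)

```text
clock: 74.6
tool_pos: [0.5648, -0.1728, 0.0443]
eef_rot: [1.0, 0.016, 0.0, -0.001]
contact_force: [-0.2, 0.4, 0.5]
opening: 0.627
finger_force: 0.0
```

drive_tool(
  targets=[
    {"tx":0,"ty":0,"tz":0,"wx":0,"wy":0,"wz":0,"claw":0.3},
    {"tx":0,"ty":0,"tz":0,"wx":0,"wy":0,"wz":0,"claw":0.3},
    {"tx":0,"ty":0,"tz":0.4,"wx":0,"wy":0,"wz":0,"claw":0.3},
    {"tx":0,"ty":0,"tz":0.9,"wx":0,"wy":0,"wz":0,"claw":0.3},
    {"tx":0,"ty":0,"tz":1,"wx":0,"wy":0,"wz":0,"claw":0.3},
    {"tx":0,"ty":0,"tz":1,"wx":0,"wy":0,"wz":0,"claw":0.3},
    {"tx":0,"ty":0,"tz":1,"wx":0,"wy":0,"wz":0,"claw":0.3},
    {"tx":0,"ty":0,"tz":1,"wx":0,"wy":0,"wz":0,"claw":0.3},
  ],
)

```text
clock: 75.4
tool_pos: [0.5644, -0.1726, 0.2055]
eef_rot: [1.0, 0.016, 0.0, -0.001]
contact_force: [-0.2, -0.2, -0.4]
opening: 0.654
finger_force: 0.0
```

drive_tool(
  targets=[
    {"tx":-0.5,"ty":0,"tz":0.3,"wx":0,"wy":0,"wz":0,"claw":0.3},
    {"tx":-0.8,"ty":0,"tz":0,"wx":0,"wy":0,"wz":0,"claw":0.3},
    {"tx":-0.8,"ty":0,"tz":0,"wx":0,"wy":0,"wz":0,"claw":0.3},
    {"tx":-0.8,"ty":0,"tz":0,"wx":0,"wy":0,"wz":0,"claw":0.3},
    {"tx":-0.5,"ty":0,"tz":0,"wx":0,"wy":0,"wz":0,"claw":0.3},
    {"tx":0,"ty":0,"tz":0,"wx":0,"wy":0,"wz":0,"claw":0.3},
    {"tx":0,"ty":0,"tz":0,"wx":0,"wy":0,"wz":0,"claw":0.3},
    {"tx":0,"ty":0,"tz":0,"wx":0,"wy":0,"wz":0,"claw":0.3},
  ],
)

```text
clock: 76.2
tool_pos: [0.464, -0.1726, 0.2127]
eef_rot: [1.0, 0.016, 0.001, -0.001]
contact_force: [1.4, -0.2, 0.4]
opening: 0.653
finger_force: 0.0
```

```bash
python3 - <<'E'
from h import *
d=snap('side','s10.png',220,100,260,270,2.2)
for x in reds(d):
    if x[0][1]>110:print('S',x)
E
```

```text
S (array([400. , 126.5]), np.int32(228), array([0.7267, 0.2561, 0.073 ]), array([0.7107, 0.153 , 0.2011]))
S (array([245.7, 125.9]), np.int32(318), array([0.4077, 0.2339, 0.073 ]), array([0.4095, 0.2277, 0.0809]))
S (array([410.5, 272.4]), np.int32(960), array([ 0.7471, -0.0727,  0.073 ]), array([ 0.7456, -0.0775,  0.0835]))
S (array([305. , 318.8]), np.int32(496), array([ 0.5654, -0.1733,  0.073 ]), array([ 0.5655, -0.1741,  0.0753]))
S (array([339.1, 319.1]), np.int32(507), array([ 0.624 , -0.1697,  0.073 ]), array([ 0.624 , -0.1699,  0.0737]))
S (array([371.7, 319.1]), np.int32(488), array([ 0.6802, -0.1657,  0.073 ]), array([ 0.6801, -0.1662,  0.0745]))
```

View pics/s10.png

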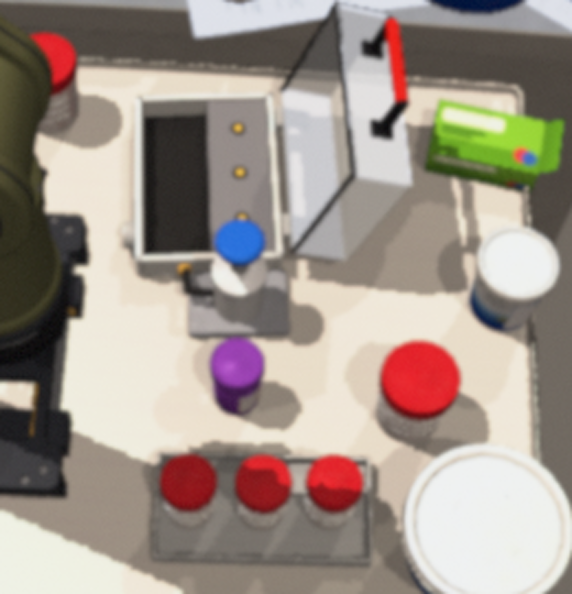

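All three vials are upright in the tray (lids at (188,482), (263,483), (334,483)). The hood is fully open and the jars and purple look-alike haven't moved.

```bash
python3 -c "
from plant import workorder
print(workorder.finish_job())"
```

```text
the job is handed in; nothing more can be done
None
```

The job is handed in. All three small vials were shut under the hood for two full pump strokes and now stand upright in the steel tray, the hood is left fully open, and the big jars were left where they were.

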